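Set the balcony table right after the gust

ROBOT

A 6-joint arm with a two-finger parallel gripper is mounted at the origin on the work surface. World frame = base frame: x ahead of the robot, y to its left, z up, the work surface at z = 0. Lengths are in m, angles in degrees, forces in N, time in s.
With the tool pointing down it reaches from about 0.3 to 0.75 m from the base axis. Payload 8.5 kg.
Tool frame: the origin (TCP) lies midway between the tips of the shut fingers; the grasp point (between the pads) lies 19 mm behind it; z points along the fingers, y is the line along which they close (so a half turn about z gives the same grasp; the last joint's range is limited). The gripper opens to 85 mm and grips with 20 to 120 N. Pads are 22 mm wide; open, the fingers measure 114 mm over their backs; the gripper's body (76 mm by 85 mm) begins 54 mm behind the grasp point. The pads swing forward as they close: fully open they stand 13 mm farther back than shut.
Start: joints at [62.149, 21.807, 74.336, -0, 83.858, -12.336], TCP at [0.147, 0.53, 0.231] pointing down, gripper open.
Joint ranges: [-178.18, 178.18], [-50.72, 133.34], [12.68, 142.11], [-81.47, 261.47], [9.98, 163.14], [-165.26, 165.26]. Speed limits (degrees/s): [136.94, 136.94, 180, 180, 180, 180].

INTERFACE

Orientations are given as a 3x3 rotation matrix whose columns are the frame's x, y, z axes.
In Python, from rig import env, viewer, recognise, pinpoint gives the robot as it stands.
- The arm moves only by the tool move_arm, never from a script. Its argument "plan" is text: rows parted by semicolons, each of 7 numbers parted by spaces: the shift along the tool's x, y, z in m, then the turn, a rotation vector about the tool's x, y, z in rad, then the finger opening in m, from 0 to 0.0854. A call has 1 to 12 rows; each row shifts and turns the commanded pose from where the row before left it, along the tool's axes as they then stand; what a row does not reach is not made up. A row lasts 1/8 s, in which the tool goes at most 62.5 mm and 10.7 degrees, less where a joint would pass 70% of its speed; a pose out of reach is approached as far as the arm can. A call is refused whole if a number of a shift passes 0.0625 or a number of a turn 0.188, either way. A call with a gripper value outside its range is refused whole. The fingers move at their own pace and stop on an object; "grip_force" is the grip in N (left out, the last holds). Time passes only in rows, so rows that do not move let the fingers close. It gives the time, the measured TCP pose, the force, the opening and the grip force at its end, in the units of the state.
- env.observe(): the state, without advancing time (a new reading comes with each control period).
- viewer.get_image(name): name is "scene" or "top" or "wrist"; returns (picture, depth): 420x560x3 uint8, red, green, blue; 420x560 float32, m along the optical axis (not along the pixel's ray), 0 where there is no reading.
- viewer.calibration(name): a dict with "fx", "fy", "cx", "cy" (pixels), "k1" (the pictures are not rectified: a ray, as slopes to the right and down, at radius r is drawn at 1 + k1 r^2 times it, then the intrinsics apply), "R" (3x3) and "t" (3): a world point X has camera coordinates R X + t. Camera axes: x right, y down, z forward; pixel columns grow to the right and rows downward; lengths in m; the calibration is good to about 2 mm. A picture is of the moment at which its call begins: read the wrist's pose just before it. calibration takes no time and is no camera call; for the wrist camera it gives the pose at the moment of the call.
- env.close_job(): hands the job in; it is judged then, once.
Trained networks look in the newest picture that a camera, given by its name, has taken for a name from the list of things; names that differ only in an ending like _2 or _b are one class to them, and where a whole thing is asked for, a point or a joint stands for the part that bears it (a point fixed in the world has none). Each returns a list of dicts, best first, with "conf" (0 to 1); they miss things now and then, are a little off and sometimes report something else, mostly with a low value. They report only what shows in the picture. A call takes as long as a camera call. They do not tell look-alikes from the thing itself.
- recognise(camera, name): "extent" ([centre column, centre row, width, height] in pixels, round what is visible of it).
- pinpoint(camera, name): "pixel" ([column, row] in pixels: a listed point, or the origin of a listed thing).
The state is a dict: "time_s": time; "q": joint angles; "qvel": joint speeds; "joint_efforts": joint torques, N m; "position": TCP position; "tool_rot": TCP orientation; "ft_force": force on the tool from outside, world axes, zero at the start; "wrist_torque": the same for the moment, N m; "grip_width": finger opening in m; "gripper_force": force on a finger pad.
Only numpy, scipy, OpenCV 4.12 (cv2) and the standard library are available. Lean on these libraries where they do the work, as an engineer would, in place of code of your own. Each camera call takes 0.05 s, during which the arm holds its last target. There are 200 camera calls.

TASK

A gust has knocked over the three or four plastic bottles on the balcony table. Put the screwdriver away in the open grey toolbox and shut its lid, and stand every bottle upright on the rubber mat where the screwdriver was lying. The green hinge on the other mat has wet paint: leave it alone, and leave the tray, punch, mallet and tea glass where they are.

Things in the scene. Friction and masses are not known exactly. Their poses are not given: they have to be found in the camera images.
- bottle1: flat-sided plastic bottle (yellow, black cap), 122 mm tall: body 44 mm (its x) by 50 mm (its y) by 90 mm high, then a short neck and a round cap 28 mm across from 95 to 122 mm. About 0.2 kg, most of it in the foot. Origin at the centre of its underside, z axis towards the cap. Starts lying on a 44-mm-thick side, so its origin is 22 mm above the table. May be absent.
- bottle2: flat-sided plastic bottle (blue, white cap), 122 mm tall: body 44 mm (its x) by 50 mm (its y) by 90 mm high, then a short neck and a round cap 28 mm across from 95 to 122 mm. About 0.2 kg, most of it in the foot. Origin at the centre of its underside, z axis towards the cap. Starts lying on a 44-mm-thick side, so its origin is 22 mm above the table. May be absent.
- bottle3: flat-sided plastic bottle (orange, black cap), 122 mm tall: body 44 mm (its x) by 50 mm (its y) by 90 mm high, then a short neck and a round cap 28 mm across from 95 to 122 mm. About 0.2 kg, most of it in the foot. Origin at the centre of its underside, z axis towards the cap. Starts lying on a 44-mm-thick side, so its origin is 22 mm above the table. May be absent.
- bottle4: flat-sided plastic bottle (white, red cap), 122 mm tall: body 44 mm (its x) by 50 mm (its y) by 90 mm high, then a short neck and a round cap 28 mm across from 95 to 122 mm. About 0.2 kg, most of it in the foot. Origin at the centre of its underside, z axis towards the cap. Starts lying on a 44-mm-thick side, so its origin is 22 mm above the table. May be absent.
- mat_a: black rubber mat, 160 mm (x) by 200 mm (y), 4 mm thick, fixed to the table. Origin at the centre of its underside. The two mats are alike; one has the green hinge lying on it, the other the screwdriver.
- mat_b: black rubber mat, 160 mm (x) by 200 mm (y), 4 mm thick, fixed to the table. Origin at the centre of its underside. The two mats are alike; one has the green hinge lying on it, the other the screwdriver.
- hinge: steel door hinge freshly painted green, lying open and flat: two leaves, together 90 mm (x) by 104 mm (y), leaves 4 mm and knuckle 12 mm high. Origin at the centre of its underside. It starts at about the middle of one of the mats and must not be moved.
- screwdriver: screwdriver 180 mm long lying along its x axis: red handle 26 mm thick from x = -90 to 0 mm, thin steel shaft from x = 0 to +90 mm, both centred 13 mm above the origin. Origin at the middle of its length, on its underside. 0.12 kg, best gripped by the handle about x = -40 mm. It starts at about the middle of the mat that the hinge is not on.
- toolbox: fixed grey steel toolbox, open on top: 180 mm (x) by 270 mm (y) by 85 mm high outside, walls and floor 5 mm. Origin at the centre of its underside; its -x side (two spring clips, for show only) faces the robot, its +x side carries the lid's hinge.
- lid_hinge (a point): middle of the lid's hinge line, on the toolbox's far (+x) rim, 85.5 mm above the table; its axes turn with the lid.
- lid_edge (a point): middle of the lid's free edge on its outer face, 180 mm from the hinge line and up to 0.275 m above the table. The lid is a plate 184 by 274 by 8 mm; on its outer face a black carrying handle 110 mm long, 24 mm wide, 10 mm high lies flat 60 mm from the hinge line.
- lid (a joint): angle of the toolbox lid in rad: 0 shut, 1.57 upright, up to 1.9 leaning back away from the robot. A stiff hinge (0.4 N m of friction) holds the lid wherever it is left; about 3 to 6 N pushed squarely at its free edge swings it, and it needs no latching.
- parts_tray: bystander: low blue plastic parts tray, 100 by 160 by 30 mm, beyond the mats. Origin under its centre.
- punch: bystander: chrome pin punch, 130 mm long, 14 mm thick, beyond the mats. Origin at its middle, underside.
- mallet: bystander: rubber mallet, 280 mm long along its x axis, black head 55 by 90 by 52 mm at its +x end, lying on the robot's left. Origin near its middle, underside.
- tea_glass: bystander: small waisted tea glass on a white saucer (100 mm across, 92 mm tall), beyond the mats. Origin under its centre.
Mind the look-alikes: they are no part of the job. Of the things like the bottle3, leave any that is turquoise; of the rest the larger one is meant.

How it is judged:
By the outcome, as a careful person would: the job done as asked, in the order asked, and still so for the second after the job is handed in, with the robot touching nothing.
Of bottle1, bottle2, bottle3, bottle4 only 3 to 4 are there at a start; the rules pass over those that are not, and their reading is None.
At some moment in a run one of bottle1, bottle2, bottle3, bottle4 may be knocked a few centimetres aside while the robot is not near it.
Once in a run the grip may slacken for a moment while it holds something.
It also fails if it takes over 208 s, if anything falls off the work surface, if the arm or the gripper's body presses on something with over 40 N, if the wrist force passes 120 N, or if a joint passes its speed limit or range.

## Working session

There is one attempt and no reset: what is moved stays moved. The work goes in short steps, Python scripts to look and compute and a tool call to move; the robot and the scene stay as the last step left them, time stands still between calls to the robot, and variables do not carry over. Pictures are saved under pics/ and viewed, at most 14 in all, crops included, and the job is handed in when it is done.

Besides the shell and the picture viewer there is one more tool, called after ">>>" by a JSON object that holds its "method" and its "body". move_arm: Moves the arm, as the interface text tells. Its arguments: {"type":"object","properties":{"plan":{"type":"string"},"grip_force":{"type":"number"}},"required":["plan"]}

```bash
ls; mkdir -p pics
cat > h.py <<'E'
import numpy as np, cv2
from rig import env, viewer, recognise, pinpoint
def snap(cam,name=None):
    im,d=viewer.get_image(cam); c=viewer.calibration(cam)
    if name: cv2.imwrite(f'pics/{name}.png',im[:,:,::-1])
    return im,d,c
def ray(c,px):
    K=np.array([[c['fx'],0,c['cx']],[0,c['fy'],c['cy']],[0,0,1.]])
    u=cv2.undistortPoints(np.array([[px]],float),K,np.array([c['k1'],0,0,0.]))[0,0]
    R=np.array(c['R']);t=np.array(c['t'])
    return -R.T@t, R.T@np.array([u[0],u[1],1])
def atz(c,px,z):
    o,r=ray(c,px); return o+r*(z-o[2])/r[2]
def cloud(c,d):
    h,w=d.shape; v,u=np.mgrid[0:h,0:w]
    K=np.array([[c['fx'],0,c['cx']],[0,c['fy'],c['cy']],[0,0,1.]])
    p=cv2.undistortPoints(np.stack([u.ravel(),v.ravel()],1)[:,None].astype(float),K,np.array([c['k1'],0,0,0.]))[:,0]
    z=d.ravel()[:,None]; P=np.hstack([p*z,z])
    W=(P-np.array(c['t']))@np.array(c['R'])
    W[d.ravel()==0]=np.nan
    return W.reshape(h,w,3)
E
python3 - <<'E'
from h import *
np.set_printoptions(precision=3,suppress=True)
s=env.observe(); print(s)
W={}
for cam in ['scene','top']:
    im,d,c=snap(cam,cam+'0'); W=cloud(c,d)
    for n in ['bottle1','bottle2','bottle3','bottle4','mat_a','hinge','screwdriver','toolbox','lid_edge','lid_hinge','parts_tray','punch','mallet','tea_glass']:
        for r in pinpoint(cam,n)[:6]:
            u,v=np.array(r['pixel']).round().astype(int)
            print(cam,n,round(r['conf'],2),(u,v), W[v,u] if 0<=v<420 and 0<=u<560 else '')
E
```

```text
pics
{'time_s': 0.0, 'q': array([ 62.149,  21.841,  74.386,  -0.003,  83.86 , -12.336]), 'qvel': array([ 0.085,  0.041, -0.024, -0.039, -0.076,  0.06 ]), 'joint_efforts': array([ -0.001, -44.846, -23.128,  -0.   ,   0.005,   0.   ]), 'position': array([0.147, 0.53 , 0.231]), 'tool_rot': array([[-0.964,  0.267, -0.001],
       [ 0.267,  0.964, -0.001],
       [ 0.   , -0.001, -1.   ]]), 'ft_force': array([-0.3  ,  0.215,  0.064]), 'wrist_torque': array([ 0.03 ,  0.005, -0.017]), 'gripper_force': 0.0, 'grip_width': 0.08490610123092024}
scene bottle1 0.97 (np.int64(298), np.int64(189)) [0.426 0.034 0.042]
scene bottle1 0.84 (np.int64(359), np.int64(191)) [0.416 0.218 0.043]
scene bottle1 0.81 (np.int64(257), np.int64(189)) [ 0.441 -0.091  0.043]
scene bottle1 0.78 (np.int64(252), np.int64(175)) [ 0.33  -0.128 -0.   ]
scene bottle1 0.63 (np.int64(364), np.int64(173)) [0.31  0.239 0.026]
scene bottle1 0.27 (np.int64(248), np.int64(240)) [ 0.613 -0.09   0.007]
scene bottle2 0.97 (np.int64(298), np.int64(189)) [0.426 0.034 0.042]
scene bottle2 0.84 (np.int64(359), np.int64(191)) [0.416 0.21
[... 3645 characters left out ...]
screwdriver 0.68 (np.int64(171), np.int64(218)) [0.517 0.324 0.017]
top toolbox 0.83 (np.int64(405), np.int64(264)) [ 0.393 -0.391  0.003]
top toolbox 0.15 (np.int64(136), np.int64(280)) [0.325 0.43  0.004]
top lid_edge 0.68 (np.int64(450), np.int64(225)) [ 0.514 -0.531  0.   ]
top lid_hinge 0.96 (np.int64(424), np.int64(242)) [ 0.461 -0.429  0.072]
top lid_hinge 0.24 (np.int64(402), np.int64(263)) [ 0.396 -0.38   0.007]
top parts_tray 0.71 (np.int64(269), np.int64(124)) [0.813 0.033 0.009]
top punch 0.5 (np.int64(170), np.int64(151)) [0.724 0.336 0.011]
top mallet 0.68 (np.int64(136), np.int64(281)) [0.322 0.431 0.002]
top tea_glass 0.89 (np.int64(372), np.int64(151)) [ 0.722 -0.27   0.089]
```

Run:
```python
import cv2
im=cv2.imread('pics/top0.png'); cv2.imwrite('pics/top0z.png',cv2.resize(im[110:330,80:480],(800,440),interpolation=cv2.INTER_CUBIC))
```

```text
(no output)
```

View pics/scene0.png

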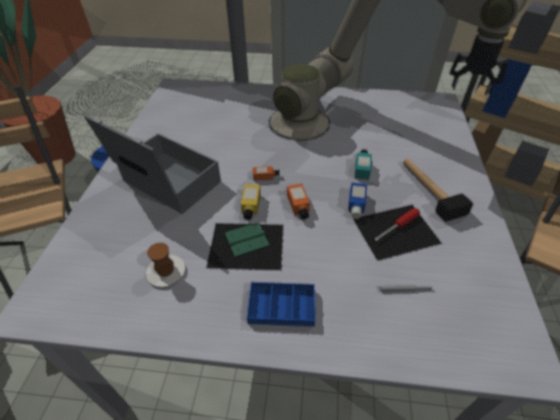

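View pics/top0z.png

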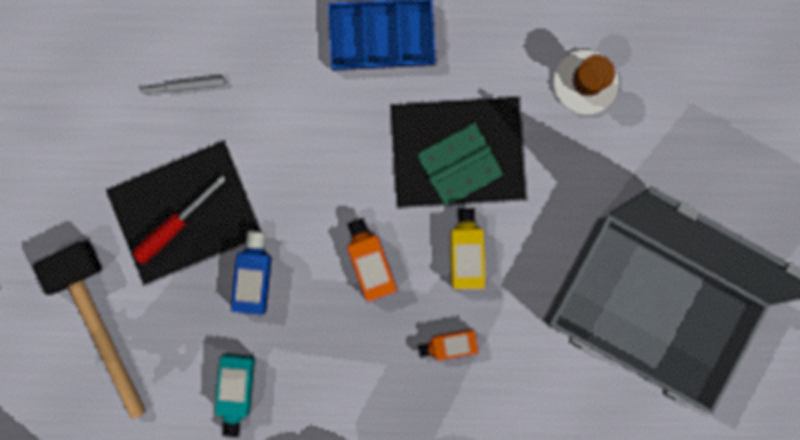

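The scene view shows yellow (250,197), orange (299,198) and blue (357,196) bottles lying with caps away from the robot. The small orange (265,172) and the turquoise (363,164) bottles are decoys, and there is no white bottle. The screwdriver is on the left mat (397,230), the hinge on the right one, and the toolbox is open at (165,175). Next I'll measure poses.

```bash
cat >> h.py <<'E'
HS={'yellow':(22,34),'orange':(5,17),'blue':(104,120),'red':(-6,4)}
def colour_pts(cam,col,box,zr=(0.006,0.08),smin=130,vmin=60):
    im,d,c=snap(cam); W=cloud(c,d)
    hsv=cv2.cvtColor(im,cv2.COLOR_RGB2HSV).astype(int); H=hsv[...,0]; lo,hi=HS[col]
    if lo<0: H=np.where(H>90,H-180,H)
    m=(H>=lo)&(H<=hi)&(hsv[...,1]>smin)&(hsv[...,2]>vmin)
    x0,x1,y0,y1=box
    with np.errstate(all='ignore'):
        m&=(W[...,0]>x0)&(W[...,0]<x1)&(W[...,1]>y0)&(W[...,1]<y1)&(W[...,2]>zr[0])&(W[...,2]<zr[1])
    return W[m],m
def rect(P):
    (cx,cy),(w,h),a=cv2.minAreaRect((P[:,:2]*1000).astype(np.float32))
    return np.array([cx,cy])/1000,w,h,a
E
python3 - <<'E'
from h import *
np.set_printoptions(precision=3,suppress=True)
B={'yellow':(.36,.56,-.2,-.03),'orange':(.36,.56,-.02,.12),'blue':(.34,.56,.12,.29),'red':(.4,.6,.2,.45)}
for cam in ['top','scene']:
    im,d,c=snap(cam);W=cloud(c,d)
    print(cam,'table z',np.nanmedian(W[(abs(W[...,0]-.65)<.05)&(abs(W[...,1]-.15)<.03)],0))
    for k,b in B.items():
        P,m=colour_pts(cam,k,b,smin=110)
        top=P[P[:,2]>np.percentile(P[:,2],90)-.012]
        print(cam,k,len(P),rect(P),'z',np.percentile(P[:,2],[50,95]),'top',rect(top))
    # mat: dark pixels
    g=im.max(2)
    for nm,b in [('matS',(.38,.68,.2,.46)),('matH',(.48,.75,-.22,.02))]:
        m=(g<45)&(W[...,0]>b[0])&(W[...,0]<b[1])&(W[...,1]>b[2])&(W[...,1]<b[3])&(W[...,2]<.02)
        n,l,s,_=cv2.connectedComponentsWithStats(m.astype(np.uint8)); i=1+s[1:,4].argmax()
        Q=W[l==i]; print(cam,nm,len(Q),rect(Q),np.median(Q[:,2]))
    # toolbox walls / lid
    for z0,z1 in [(.075,.1),(.11,.3)]:
        m=(W[...,2]>z0)&(W[...,2]<z1)&(W[...,1]<-.2)&(W[...,1]>-.62)&(W[...,0]>.2)&(W[...,0]<.66)
        Q=W[m]; print(cam,'tb',z0,len(Q),rect(Q))
        if z0>.1:
            q0=Q.mean(0);u,s,vt=np.linalg.svd(Q-q0);print(' lid plane',q0,vt[2],'maxz',Q[:,2].max(), Q[Q[:,2]>.22].mean(0) if (Q[:,2]>.22).any() else '')
E
```

```text
top table z [ 0.648  0.15  -0.   ]
top yellow 345 (array([ 0.468, -0.107]), 98.40666198730469, 49.20059585571289, 2.4272327423095703) z [0.043 0.048] top (array([ 0.468, -0.108]), 98.05332946777344, 48.7839241027832, 2.970817804336548)
top orange 340 (array([0.451, 0.037]), 100.34027862548828, 49.767295837402344, 21.290987014770508) z [0.043 0.048] top (array([0.451, 0.037]), 99.9745101928711, 49.767295837402344, 21.290987014770508)
top blue 329 (array([0.423, 0.215]), 50.71055221557617, 95.0387191772461, 85.641357421875) z [0.043 0.048] top (array([0.423, 0.215]), 50.57868194580078, 95.01534271240234, 85.4427261352539)
top red 242 (array([0.481, 0.362]), 29.425458908081055, 93.9532241821289, 46.50336837768555) z [0.026 0.033] top (array([0.482, 0.358]), 25.8247127532959, 86.731201171875, 44.577247619628906)
top matS 2716 (array([0.523, 0.326]), 157.3359375, 196.50889587402344, 23.954803466796875) 0.003692718625941847
top matH 2145 (array([ 0.626, -0.093]), 155.7255401611328, 195.83786010742188, 4.514341831207275) 0.0038748098370803476
top tb 0.075 807 (array([ 0.388, -0.386]), 275.1
[... 940 characters left out ...]
6157227, 86.4803237915039, 43.947845458984375) z [0.026 0.029] top (array([0.487, 0.357]), 25.777612686157227, 86.4803237915039, 43.947845458984375)
scene matS 2317 (array([0.527, 0.326]), 159.0366973876953, 194.2225799560547, 22.87991714477539) 0.0024881995638035346
scene matH 2000 (array([ 0.629, -0.093]), 153.07138061523438, 195.17938232421875, 4.849447727203369) 0.0023588781564828727
scene tb 0.075 576 (array([ 0.392, -0.387]), 275.0739440917969, 193.23321533203125, 62.223167419433594)
scene tb 0.11 2182 (array([ 0.488, -0.437]), 277.1015930175781, 29.422685623168945, 63.31431579589844)
 lid plane [ 0.497 -0.426  0.2  ] [ 0.88  -0.459 -0.12 ] maxz 0.271289014612895 [ 0.5   -0.433  0.248]
```

>>> {"method": "move_arm", "body": {"plan": "0 -0.05 -0.01 0 0 0 0.085; 0 -0.05 -0.01 0 0 0 0.085; -0.03 0 0 0.15 0 0 0.085; -0.03 0 0 0 0.15 0 0.085"}}

```text
time_s: 2.5
position: [0.1775, 0.4181, 0.2518]
tool_rot: [[-0.947, 0.261, -0.186], [0.282, 0.954, -0.102], [0.151, -0.149, -0.977]]
ft_force: [0.1, 1.0, -0.9]
grip_width: 0.085
gripper_force: 0.0
```

```bash
cat >> h.py <<'E'
import json
def rec():
    s=env.observe(); open('log.jsonl','a').write(json.dumps([list(map(float,s['q'])),list(map(float,s['position'])),np.array(s['tool_rot']).tolist()])+'\n'); return s
from scipy.spatial.transform import Rotation as Ro
def Rmat(az,pitch=0):
    """tool down, fingers closing along azimuth az (deg)"""
    y=np.array([np.cos(np.radians(az)),np.sin(np.radians(az)),0]); z=np.array([0,0,-1.]); return np.c_[np.cross(y,z),y,z]
def go(target,R,n=None,s=None):
    """print total tool-frame turn and shift (in start frame / after turn)"""
    s=s or env.observe(); R0=np.array(s['tool_rot']); p=np.array(s['position'])
    rv=Ro.from_matrix(R0.T@R).as_rotvec(); print('pos',p,'q',s['q'].round(1),'t',s['time_s'])
    print('rotvec',rv.round(4),'min rows',np.ceil(np.degrees(np.linalg.norm(rv))/10.7),'shift start frame',(R0.T@(np.array(target)-p)).round(4),'shift after turn',(R.T@(np.array(target)-p)).round(4))
E
python3 - <<'E'
from h import *
np.set_printoptions(precision=4,suppress=True)
s=rec()
go([.484,.359,.15],Rmat(45)); go([.484,.359,.15],Rmat(-135))
E
echo '[[62.149,21.841,74.386,-0.003,83.86,-12.336],[0.147,0.53,0.231],[[-0.964,0.267,-0.001],[0.267,0.964,-0.001],[0,-0.001,-1]]]' >> log.jsonl; cat log.jsonl
```

```text
pos [0.1775 0.4181 0.2518] q [ 49.5  16.   80.7   4.3  94.8 -24.7] t 2.5
rotvec [-0.1856 -0.1105  0.5053] min rows 3.0 shift start frame [-0.3224  0.0387  0.0485] shift after turn [-0.2585  0.1749  0.1018]
pos [0.1775 0.4181 0.2518] q [ 49.5  16.   80.7   4.3  94.8 -24.7] t 2.5
rotvec [ 0.1485 -0.2496 -2.6212] min rows 15.0 shift start frame [-0.3224  0.0387  0.0485] shift after turn [ 0.2585 -0.1749  0.1018]
[[49.465819151037486, 15.965702822630599, 80.70391945204841, 4.312012918702876, 94.79362215600243, -24.669338503607342], [0.17751214419588357, 0.41807197485347514, 0.2517938060881829], [[-0.9474002945780053, 0.2605316546934865, -0.18589227723652854], [0.28234316197405007, 0.9538644375967044, -0.1021027598785556], [0.15071503149986012, -0.14921759812768912, -0.9772507803470916]]]
[[62.149,21.841,74.386,-0.003,83.86,-12.336],[0.147,0.53,0.231],[[-0.964,0.267,-0.001],[0.267,0.964,-0.001],[0,-0.001,-1]]]
```

>>> {"method": "move_arm", "body": {"plan": "0 0 0 -0.062 -0.037 0.168 0.085; 0 0 0 -0.062 -0.037 0.168 0.085; 0 0 0 -0.062 -0.037 0.168 0.085; -0.043 0.029 0.017 0 0 0 0.085; -0.043 0.029 0.017 0 0 0 0.085; -0.043 0.029 0.017 0 0 0 0.085; -0.043 0.029 0.017 0 0 0 0.085; -0.043 0.029 0.017 0 0 0 0.085; -0.043 0.029 0.017 0 0 0 0.085; 0 0 0 0 0 0 0.085; 0 0 0 0 0 0 0.085"}}

```text
time_s: 3.88
position: [0.4835, 0.3574, 0.1504]
tool_rot: [[-0.705, 0.709, 0.003], [0.709, 0.705, -0.001], [-0.003, 0.002, -1.0]]
ft_force: [-0.2, -0.2, 0.3]
grip_width: 0.0851
gripper_force: 0.0
```

Run:
```python
from h import *
np.set_printoptions(precision=4,suppress=True)
s=rec(); go([.484,.359,.022],Rmat(45))
im,d,c=snap('wrist','w1'); W=cloud(c,d)
hsv=cv2.cvtColor(im,cv2.COLOR_RGB2HSV).astype(int); H=np.where(hsv[...,0]>90,hsv[...,0]-180,hsv[...,0])
m=(abs(H)<5)&(hsv[...,1]>120)&(hsv[...,2]>60)&(W[...,2]>.008); P=W[m]; print('red',len(P),rect(P),np.percentile(P[:,2],[5,50,95]))
def F(q):
    q=np.array(q); return Ro.from_euler('z',q[0],degrees=1)*Ro.from_euler('y',q[1]+q[2],degrees=1)*Ro.from_euler('z',q[3],degrees=1)*Ro.from_euler('y',q[4],degrees=1)*Ro.from_euler('z',q[5],degrees=1)
for l in open('log.jsonl'):
    q,p,R=json.loads(l); print((F(q).as_matrix().T@np.array(R)).round(3).tolist(),np.array(q).round(1),np.array(p).round(3))
```

```text
pos [0.4835 0.3574 0.1504] q [ 25.3  30.6  73.3  -0.1  75.9 -19.6] t 3.875
rotvec [ 0.0015  0.0027 -0.0025] min rows 1.0 shift start frame [0.0011 0.0013 0.1284] shift after turn [0.0008 0.0015 0.1284]
red 3816 (array([0.4841, 0.3604]), 25.504756927490234, 89.55387115478516, 44.311485290527344) [0.0208 0.0276 0.0301]
[[0.0, -1.0, -0.0], [1.0, 0.0, 0.0], [-0.0, -0.0, 1.0]] [ 49.5  16.   80.7   4.3  94.8 -24.7] [0.178 0.418 0.252]
[[0.001, -1.0, -0.0], [1.0, 0.001, 0.0], [0.0, -0.0, 1.0]] [ 62.1  21.8  74.4  -0.   83.9 -12.3] [0.147 0.53  0.231]
[[0.0, -1.0, -0.0], [1.0, 0.0, 0.0], [-0.0, -0.0, 1.0]] [ 25.3  30.6  73.3  -0.1  75.9 -19.6] [0.483 0.357 0.15 ]
```

>>> {"method": "move_arm", "body": {"plan": "0.001 0.002 0.04 0 0 0 0.085; 0 0 0.04 0 0 0 0.085; 0 0 0.035 0 0 0 0.085; 0 0 0.02 0 0 0 0.085; 0 0 0.009 0 0 0 0.085; 0 0 0 0 0 0 0.085; 0 0 0 0 0 0 0.02; 0 0 0 0 0 0 0.02; 0 0 0 0 0 0 0.015; 0 0 0 0 0 0 0.015", "grip_force": 70}}

```text
time_s: 5.18
position: [0.4853, 0.3594, 0.0071]
tool_rot: [[-0.705, 0.709, 0.004], [0.709, 0.705, -0.0], [-0.003, 0.003, -1.0]]
ft_force: [-0.4, -1.3, 4.6]
grip_width: 0.0229
gripper_force: 68.4
```

```bash
cat >> h.py <<'E'
def plan(wps,grip,s=None):
    """wps: list of (pos,R,rows). interpolate; print rows rounded, tracking the rounding."""
    s=s or rec(); p=np.array(s['position']);R=np.array(s['tool_rot']); out=[]
    for P,Rt,n in wps:
        P=np.array(P); w=Ro.from_matrix(R.T@Rt).as_rotvec(); p0,R0=p.copy(),R.copy()
        for i in range(1,n+1):
            tp=p0+(P-p0)*i/n; tR=R0@Ro.from_rotvec(w*i/n).as_matrix()
            sh=(R.T@(tp-p)).round(3); tr=Ro.from_matrix(R.T@tR).as_rotvec().round(3)
            p=p+R@sh; R=R@Ro.from_rotvec(tr).as_matrix()
            out.append(' '.join(f'{v:g}' for v in [*sh,*tr,grip]))
            if abs(sh).max()>.0625 or np.linalg.norm(tr)>.186: print('BIG',i)
    print('q',s['q'].round(1),'p',s['position'].round(4),'w',round(float(s['grip_width']),4),'ft',s['ft_force'].round(1))
    for i in range(0,len(out),12): print('; '.join(out[i:i+12]),'\n')
E
python3 - <<'E'
from h import *
s=env.observe();R=np.array(s['tool_rot'])
plan([([.485,.359,.19],R,5),([.47,.2,.2],Rmat(30),4),([.45,-.1,.2],Rmat(0),7),([.41,-.349,.18],Rmat(-27.7),6)],.015)
E
```

```text
q [ 25.4  40.5  81.6  -0.1  57.7 -19.4] p [0.4853 0.3594 0.0071] w 0.0229 ft [-0.4 -1.3  4.6]
-0 -0 -0.037 0 0 0 0.015; -0 -0 -0.036 0 0 0 0.015; -0 -0 -0.037 0 0 0 0.015; -0.001 -0 -0.036 0 0 0 0.015; 0 -0 -0.037 0 0 0 0.015; -0.025 -0.031 -0.002 0.001 0.001 0.065 0.015; -0.028 -0.029 -0.003 0.001 0 0.065 0.015; -0.029 -0.027 -0.002 0 0.001 0.065 0.015; -0.031 -0.025 -0.003 0.001 0.001 0.064 0.015; -0.036 -0.024 0 0 -0 0.075 0.015; -0.037 -0.021 0 0 -0 0.075 0.015; -0.039 -0.018 0 0 -0 0.075 0.015 

-0.04 -0.016 0 0 -0 0.074 0.015; -0.041 -0.012 0 0 -0 0.075 0.015; -0.042 -0.009 0 0 -0 0.075 0.015; -0.043 -0.006 0 0 -0 0.075 0.015; -0.041 -0.007 0.003 0 -0 0.081 0.015; -0.042 -0.003 0.004 0 -0 0.08 0.015; -0.042 -0 0.003 0 -0 0.081 0.015; -0.042 0.003 0.003 0 -0 0.08 0.015; -0.042 0.007 0.004 0 -0 0.081 0.015; -0.04 0.01 0.003 0 -0 0.08 0.015
```

>>> {"method": "move_arm", "body": {"plan": "0 0 -0.037 0 0 0 0.015; 0 0 -0.036 0 0 0 0.015; 0 0 -0.037 0 0 0 0.015; -0.001 0 -0.036 0 0 0 0.015; 0 0 -0.037 0 0 0 0.015; -0.025 -0.031 -0.002 0.001 0.001 0.065 0.015; -0.028 -0.029 -0.003 0.001 0 0.065 0.015; -0.029 -0.027 -0.002 0 0.001 0.065 0.015; -0.031 -0.025 -0.003 0.001 0.001 0.064 0.015; -0.036 -0.024 0 0 0 0.075 0.015; -0.037 -0.021 0 0 0 0.075 0.015; -0.039 -0.018 0 0 0 0.075 0.015"}}

```text
time_s: 6.68
position: [0.4614, 0.0701, 0.1995]
tool_rot: [[-0.292, 0.956, -0.001], [0.956, 0.292, -0.0], [0.0, -0.001, -1.0]]
ft_force: [0.2, -0.1, -0.7]
grip_width: 0.0225
gripper_force: 68.9
```

>>> {"method": "move_arm", "body": {"plan": "-0.04 -0.016 0 0 0 0.074 0.015; -0.041 -0.012 0 0 0 0.075 0.015; -0.042 -0.009 0 0 0 0.075 0.015; -0.043 -0.006 0 0 0 0.075 0.015; -0.041 -0.007 0.003 0 0 0.081 0.015; -0.042 -0.003 0.004 0 0 0.08 0.015; -0.042 0 0.003 0 0 0.081 0.015; -0.042 0.003 0.003 0 0 0.08 0.015; -0.042 0.007 0.004 0 0 0.081 0.015; -0.04 0.01 0.003 0 0 0.08 0.015; 0 0 0 0 0 0 0.015"}}

```text
time_s: 8.05
position: [0.4091, -0.3508, 0.179]
tool_rot: [[0.468, 0.884, -0.001], [0.884, -0.468, 0.0], [-0.001, -0.001, -1.0]]
ft_force: [-0.4, 1.3, -1.7]
grip_width: 0.0224
gripper_force: 68.8
```

Run:
```python
from h import *
snap('scene','s1'); snap('wrist','w2')
cv2.imwrite('pics/s1w.png',np.hstack([cv2.imread('pics/s1.png')[100:300,60:460],cv2.resize(cv2.imread('pics/w2.png'),(267,200))]))
plan([([.41,-.349,.06],Rmat(-27.7),4),([.41,-.349,.014],Rmat(-27.7),3)],.015)
```

```text
q [-53.   23.1  81.3  -0.   75.7 -25.3] p [ 0.4097 -0.3483  0.1794] w 0.0221 ft [-1.   0.3 -0.8]
-0 0 0.03 -0 -0 0 0.015; -0 0 0.03 -0.001 -0 0 0.015; -0 0.001 0.03 -0 -0 0 0.015; -0 -0 0.029 -0 -0 0.001 0.015; -0 -0 0.015 -0 -0 -0 0.015; -0 -0 0.016 -0 -0 -0 0.015; -0 -0 0.015 -0 -0 -0 0.015
```

View pics/s1w.png

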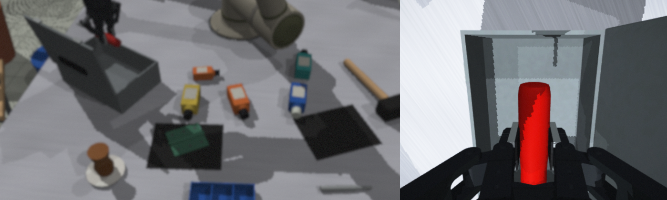

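The screwdriver is held and lined up over the box (wrist crop, handle at about (535,130)). I'll lower and release it.

>>> {"method": "move_arm", "body": {"plan": "0 0 0.03 0 0 0 0.015; 0 0 0.03 0 0 0 0.015; 0 0 0.03 0 0 0 0.015; 0 0 0.029 0 0 0 0.015; 0 0 0.018 0 0 0 0.015; 0 0 0.016 0 0 0 0.015; 0 0 0.012 0 0 0 0.015; 0 0 0 0 0 0 0.015; 0 0 0 0 0 0 0.05; 0 0 0 0 0 0 0.05; 0 0 0 0 0 0 0.05"}}

```text
time_s: 9.52
position: [0.4099, -0.3489, 0.0152]
tool_rot: [[0.464, 0.886, -0.0], [0.886, -0.464, -0.001], [-0.001, 0.0, -1.0]]
ft_force: [-0.3, -0.5, 0.3]
grip_width: 0.05
gripper_force: 0.0
```

>>> {"method": "move_arm", "body": {"plan": "0 0 -0.03 0 0 0 0.05; 0 0 -0.05 0 0 0 0.05; 0 0 -0.05 0 0 0 0.05; 0 0 -0.04 0 0 0 0.05; 0 0 0 0 0 0 0.05"}}

```text
time_s: 10.15
position: [0.4106, -0.3496, 0.1878]
tool_rot: [[0.464, 0.886, 0.003], [0.886, -0.464, -0.006], [-0.003, 0.005, -1.0]]
ft_force: [0.4, 0.4, 0.0]
grip_width: 0.0502
gripper_force: 0.0
```

Run:
```python
from h import *
np.set_printoptions(precision=4,suppress=True)
s=rec(); print(s['q'],s['position'])
im,d,c=snap('wrist','w3'); cv2.imwrite('pics/w3s.png',cv2.resize(cv2.imread('pics/w3.png'),(373,280)))
for cam in ['scene','top']:
    im,d,c=snap(cam);W=cloud(c,d)
    m=(W[...,2]>.12)&(W[...,2]<.29)&(W[...,1]<-.28)&(W[...,1]>-.62)&(W[...,0]>.45)&(W[...,0]<.66); Q=W[m]; 
    from numpy.linalg import svd
    q0=np.median(Q,0);Q=Q[np.abs((Q-q0)@np.array([.88,-.46,-.14]))<.03]
    q0=Q.mean(0);v=svd(Q-q0,full_matrices=False)[2][2];print(cam,q0,v,Q[:,2].max(),len(Q))
    print(pinpoint(cam,'lid_edge')[:1],pinpoint(cam,'screwdriver')[:2])
```

```text
[-52.9715  22.6412  80.5744  -0.046   76.4186 -25.2926] [ 0.4106 -0.3496  0.1878]
scene [ 0.5071 -0.4079  0.204 ] [ 0.8844 -0.4534 -0.1103] 0.2704865888522062 1796
[{'pixel': [112.9, 136.2], 'conf': 0.57}] [{'pixel': [169.4, 179.4], 'conf': 0.71}]
top [ 0.5023 -0.4041  0.2152] [-0.8763  0.4537  0.1622] 0.2748531486400456 1420
[{'pixel': [449.6, 228.0], 'conf': 0.73}] [{'pixel': [401.0, 267.0], 'conf': 0.52}]
```

View pics/w3s.png

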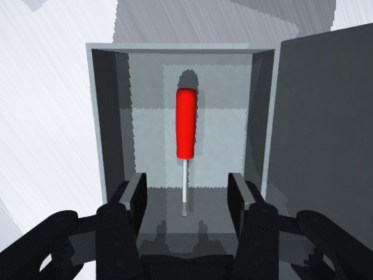

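```bash
cat > lid.py <<'E'
from h import *
bx=np.array([.885,-.465,0]);C=np.array([.390,-.387,0]);Rt=Rmat(-27.7)
def pt(th,r=.16,off=None):
    t=np.radians(th); off=.014*np.sin(t) if off is None else off
    x=.09-r*np.cos(t)+(.0085+off)*np.sin(t); z=.0855+r*np.sin(t)+(.0085+off)*np.cos(t)
    return C+bx*x+np.array([0,0,z])
E
python3 - <<'E'
from lid import *
a=pt(100,.155,.035); print(a)
plan([([.41,-.349,.33],Rt,4),([a[0],a[1],.33],Rt,5),(a,Rt,3)],0)
E
```

```text
[ 0.53138283 -0.46128589  0.23059151]
q [-53.   22.9  80.8  -0.   76.4 -25.3] p [ 0.4097 -0.3485  0.1837] w 0.05 ft [ 0.8 -0.2 -0.2]
-0 0 -0.037 -0.001 -0 0 0; -0 0 -0.036 -0 -0 0 0; -0 0 -0.037 -0.001 -0 0 0; -0 0 -0.036 -0 -0 0 0; -0.009 0.032 -0 -0 -0 0 0; -0.008 0.032 -0 -0 -0 0 0; -0.009 0.032 -0 -0 -0 0 0; -0.009 0.032 -0 -0 -0 0 0; -0.008 0.032 -0 -0 -0 0 0; -0 -0 0.033 -0 -0 0 0; -0 -0 0.033 -0 -0 0 0; -0 -0 0.033 -0 -0 0 0
```

>>> {"method": "move_arm", "body": {"plan": "0 0 -0.037 0 0 0 0; 0 0 -0.036 0 0 0 0; 0 0 -0.037 0 0 0 0; 0 0 -0.036 0 0 0 0; -0.009 0.032 0 0 0 0 0; -0.008 0.032 0 0 0 0 0; -0.009 0.032 0 0 0 0 0; -0.009 0.032 0 0 0 0 0; -0.008 0.036 0 0 0 0 0; 0 0 0 0 0 0 0"}}

```text
time_s: 11.75
position: [0.5364, -0.4642, 0.3272]
tool_rot: [[0.464, 0.886, -0.003], [0.886, -0.464, 0.003], [0.001, -0.004, -1.0]]
ft_force: [0.1, -1.0, 0.0]
grip_width: -0.0001
gripper_force: 0.0
```

Run:
```python
from lid import *
a=pt(100,.155,.037)
plan([(a,Rt,3),(pt(95),Rt,2)]+[(pt(t),Rt,2) for t in (85,73,61,49,37,26,16,8,2)],0)
im,d,c=snap('wrist','w4'); cv2.imwrite('pics/w4s.png',cv2.resize(cv2.imread('pics/w4.png'),(373,280)))
```

```text
q [-50.4  38.9  29.1  -0.  112.3 -22.7] p [ 0.5364 -0.4642  0.3272] w -0.0001 ft [ 0.1 -1.   0. ]
0 -0.001 0.032 -0.001 -0 0 0; 0 -0.001 0.033 -0.002 -0.001 0 0; 0 -0.002 0.032 -0.001 0 0 0; 0 -0.017 -0.006 -0 0 0 0; 0 -0.018 -0.007 -0 0 0 0; 0 -0.014 -0.002 -0 0 0 0; 0 -0.014 -0.002 -0 0 0 0; 0 -0.017 0.001 -0 0 0 0; 0 -0.017 0.001 -0 0 0 0; 0 -0.017 0.005 -0 0 0 0; 0 -0.017 0.005 -0 0 0 0; 0 -0.015 0.008 -0 0 0 0 

0 -0.016 0.008 -0 0 0 0; 0 -0.013 0.012 -0 0 0 0; 0 -0.014 0.012 -0 0 0 0; 0 -0.01 0.013 -0 0 0 0; 0 -0.01 0.013 -0 0 0 0; 0 -0.006 0.014 -0 0 0 0; 0 -0.007 0.014 -0 0 0 0; 0 -0.003 0.012 -0 0 0 0; 0 -0.003 0.011 -0 0 0 0; 0 -0.001 0.009 -0 0 0 0; 0 -0.002 0.009 -0 0 0 0
```

View pics/w4s.png

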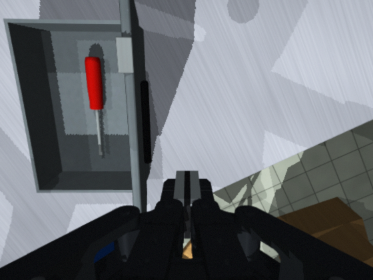

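The lid's outer face is at about column 140, and the fingertips are behind it at (187,180). I'll lower them and swing the lid.

>>> {"method": "move_arm", "body": {"plan": "0 0 0.032 0 0 0 0; 0 0 0.033 0 0 0 0; 0 0 0.032 0 0 0 0; 0 -0.017 -0.006 0 0 0 0; 0 -0.018 -0.007 0 0 0 0; 0 -0.014 -0.002 0 0 0 0; 0 -0.014 -0.002 0 0 0 0; 0 -0.017 0.001 0 0 0 0; 0 -0.017 0.001 0 0 0 0; 0 -0.017 0.005 0 0 0 0; 0 -0.017 0.005 0 0 0 0; 0 -0.015 0.008 0 0 0 0"}}

```text
time_s: 13.3
position: [0.4051, -0.3942, 0.2317]
tool_rot: [[0.464, 0.886, 0.001], [0.886, -0.464, -0.002], [-0.002, 0.002, -1.0]]
ft_force: [1.0, -0.1, 2.6]
grip_width: 0.0001
gripper_force: 0.9
```

>>> {"method": "move_arm", "body": {"plan": "0 -0.016 0.008 0 0 0 0; 0 -0.013 0.012 0 0 0 0; 0 -0.014 0.012 0 0 0 0; 0 -0.01 0.013 0 0 0 0; 0 -0.01 0.013 0 0 0 0; 0 -0.006 0.014 0 0 0 0; 0 -0.007 0.014 0 0 0 0; 0 -0.003 0.012 0 0 0 0; 0 -0.003 0.011 0 0 0 0; 0 -0.001 0.009 0 0 0 0; 0 -0.002 0.007 0 0 0 0; 0 0 0 0 0 0 0"}}

```text
time_s: 14.8
position: [0.3305, -0.3556, 0.1054]
tool_rot: [[0.464, 0.886, -0.001], [0.886, -0.464, 0.0], [-0.0, -0.001, -1.0]]
ft_force: [-0.7, 0.5, 0.7]
grip_width: 0.0001
gripper_force: 0.0
```

```bash
cat > lidchk.py <<'E'
from lid import *
for cam in ['scene','top']:
    im,d,c=snap(cam,'l_'+cam);W=cloud(c,d)
    L=(W-C)@np.array([[.885,.465,0],[-.465,.885,0],[0,0,1]])
    m=(abs(L[...,1])<.12)&(L[...,0]>-.088)&(L[...,0]<-.05)&(W[...,2]<.2);print(cam,'near edge z',np.percentile(W[m][:,2],[10,50,90]).round(4))
    m=(abs(L[...,1])<.12)&(L[...,0]>.065)&(L[...,0]<.085)&(W[...,2]<.2);print(cam,'far edge z',np.percentile(W[m][:,2],[10,50,90]).round(4))
s=rec();print(s['q'].round(1),s['position'],s['ft_force'])
E
python3 lidchk.py
```

```text
scene near edge z [0.1001 0.1033 0.1727]
scene far edge z [0.0902 0.0923 0.0943]
top near edge z [0.1   0.104 0.108]
top far edge z [0.0906 0.0941 0.0978]
[-61.1  23.5  95.4  -0.1  61.2 -33.4] [ 0.33065773 -0.3558283   0.1058794 ] [-0.20633389  0.49139421  0.63922682]
```

>>> {"method": "move_arm", "body": {"plan": "0 0 0.004 0 0 0 0; 0 0 0.004 0 0 0 0; 0 0 0.003 0 0 0 0; 0 0 0.002 0 0 0 0; 0 0 0.001 0 0 0 0; 0 0 0 0 0 0 0"}}

```text
time_s: 15.65
position: [0.3305, -0.3557, 0.0933]
tool_rot: [[0.464, 0.886, -0.0], [0.886, -0.464, -0.002], [-0.002, 0.0, -1.0]]
ft_force: [-4.3, 5.8, 20.2]
grip_width: 0.0003
gripper_force: 10.0
```

```bash
python3 lidchk.py
```

```text
scene near edge z [0.09   0.0927 0.1778]
scene far edge z [0.089  0.0914 0.0935]
top near edge z [0.0893 0.0931 0.097 ]
top far edge z [0.0895 0.0936 0.0973]
[-61.1  24.5  96.3  -0.1  59.1 -33.4] [ 0.33055598 -0.35572698  0.09336426] [-3.98414029  5.27529773 19.99357767]
```

The lid is shut. Next I'll lift, fit the arm kinematics from the logged poses and plan the blue bottle's grasp.

>>> {"method": "move_arm", "body": {"plan": "0 0 -0.03 0 0 0 0.03; 0 0 -0.05 0 0 0 0.085; 0 0 -0.05 0 0 0 0.085; 0 0 -0.03 0 0 0 0.085; 0 0 0 0 0 0 0.085"}}

```text
time_s: 16.38
position: [0.3311, -0.3562, 0.2536]
tool_rot: [[0.464, 0.886, 0.002], [0.886, -0.464, -0.004], [-0.003, 0.003, -1.0]]
ft_force: [0.2, -0.6, -0.8]
grip_width: 0.0849
gripper_force: 0.0
```

```bash
cat > fk.py <<'E'
from h import *
E=lambda a,x:Ro.from_euler(a,x,degrees=True).as_matrix()
def A(q):
    z=E('z',q[0]);R2=z@E('y',q[1]);R3=R2@E('y',q[2]);R4=R3@E('z',q[3]);R5=R4@E('y',q[4]);R6=R5@E('z',q[5]+90)
    # h; base a; l2; elbow (x,z); lateral; after q4/5 tool length, wrist x/y
    return np.c_[[0,0,1],z[:,0],R2[:,2],R3[:,0],R3[:,2],R4[:,1],R5[:,2]],R6
def fit():
    D=[json.loads(l) for l in open('log.jsonl')]
    M=np.vstack([A(d[0])[0] for d in D]);b=np.concatenate([d[1] for d in D])
    w=1e-3; x0=np.array([.3,0,.35,0,.35,.117,.25])
    Mr=np.vstack([M,w*np.eye(7)]); x=np.linalg.lstsq(Mr,np.r_[b,w*x0],rcond=None)[0]
    return x,np.abs(M@x-b).max()
E
python3 - <<'E'
from fk import *
rec();print(fit())
E
```

```text
(array([0.13548509, 0.00312917, 0.53397981, 0.10350261, 0.34902607,
       0.11747047, 0.26068476]), np.float64(0.007752349945858328))
```

```bash
cat >> fk.py <<'E'
from scipy.optimize import least_squares
LO=np.array([-178,-50,13,-81,10.5,-165.]);HI=np.array([178,133,142,261,163,165.])
X,_=fit()
def fk(q): a,R=A(q); return a@X,R
def ik(p,R,q0s):
    best=None
    for q0 in q0s:
        f=lambda q:np.r_[(fk(q)[0]-p)*10,Ro.from_matrix(fk(q)[1].T@R).as_rotvec()]
        r=least_squares(f,np.clip(q0,LO+1,HI-1),bounds=(LO+.0,HI-.0))
        if best is None or r.cost<best.cost-1e-9: best=r
    return best.x,np.sqrt(2*best.cost)
def graspR(baz,tilt,sgn=1):
    b=np.array([np.cos(np.radians(baz)),np.sin(np.radians(baz)),0]);t=np.radians(tilt)
    z=np.array([0,0,-1])*np.cos(t)-b*np.sin(t); y=sgn*np.cross([0,0,1.],b); return np.c_[np.cross(y,z),y,z]
def placeR(psi,tilt,sgn=1,baz=0):
    """bottle upright, tool heading azimuth psi, pitched down tilt"""
    n=np.array([np.cos(np.radians(psi)),np.sin(np.radians(psi)),0]);t=np.radians(tilt)
    z=n*np.cos(t)-np.array([0,0,1])*np.sin(t)
    # bottle: b->up, down->n ; y=cross(up0,b)-> cross(-n,up)
    y=sgn*np.cross(-n,[0,0,1.]); return np.c_[np.cross(y,z),y,z]
def mat(x,y): return np.array([.525,.326,0])+x*np.array([.918,.397,0])+y*np.array([-.397,.918,0])
E
python3 - <<'E'
from fk import *
np.set_printoptions(precision=1,suppress=True)
S=[[q1,q2,q3,q4,q5,q6] for q1 in (0,40,) for q2 in (30,60) for q3 in (70,) for q4 in (-60,0) for q5 in (60,100) for q6 in (-90,0,90)]
for tilt in (15,25,35):
  for sg in (1,-1):
    Rg=graspR(-4,tilt,sg); g=np.array([.427,.214,.026]); q,e=ik(g+.019*Rg[:,2],Rg,S); print('grasp',tilt,sg,q,round(e,3))
    for psi in (-40,-67,-90):
        for m in ((45,-65),(0,5)):
            Rp=placeR(psi,tilt,sg); P=mat(m[0]/1e3,m[1]/1e3)+[0,0,.056]
            q,e=ik(P+.019*Rp[:,2],Rp,S); print('  place',psi,m,q,round(e,3))
E
```

```text
grasp 15 1 [ 10.5  36.8  95.1   4.2  62.7 -77.9] 0.0
  place -40 (45, -65) [ 44.4  49.3  70.9 -79.6  77.8  28.4] 0.0
  place -40 (0, 5) [ 51.7  49.   72.4 -76.3  83.7  30.8] 0.0
  place -67 (45, -65) [ 41.5  56.   53.1 -69.4 101.9  23.7] 0.0
  place -67 (0, 5) [ 47.7  55.3  55.4 -66.3 106.7  27.5] 0.0
  place -90 (45, -65) [ 37.6  62.3  37.3 -65.2 122.5  22. ] 0.0
  place -90 (0, 5) [ 42.9  61.   41.3 -60.9 126.   27.9] 0.0
grasp 15 -1 [ 10.5  36.8  95.1   4.2  62.7 102.1] 0.0
  place -40 (45, -65) [  44.4   49.3   70.9  -79.6   77.8 -151.6] 0.0
  place -40 (0, 5) [  51.7   49.    72.4  -76.3   83.7 -149.2] 0.0
  place -67 (45, -65) [  41.5   56.    53.1  -69.4  101.9 -156.3] 0.0
  place -67 (0, 5) [  47.7   55.3   55.4  -66.3  106.7 -152.5] 0.0
  place -90 (45, -65) [  37.6   62.3   37.3  -65.2  122.5 -158. ] 0.0
  place -90 (0, 5) [  42.9   61.    41.3  -60.9  126.  -152.1] 0.0
grasp 25 1 [  9.5  40.5  90.    5.9  73.9 -79.4] 0.0
  place -40 (45, -65) [ 41.3  45.8  71.3 -70.7  71.7  22. ] 0.0
  place -40 (0, 5) [ 48.8  45.3  73.1 -68.2  77.4  25.7] 0.0
  place -67 (45, -65) [ 39.2 
[... 874 characters left out ...]
7 (45, -65) [ 36.3  49.7  56.4 -52.9  91.3  20.7] 0.0
  place -67 (0, 5) [ 42.7  48.7  59.5 -50.7  94.8  26.1] 0.0
  place -90 (45, -65) [ 33.1  55.7  43.3 -47.1 110.7  27.9] 0.0
  place -90 (0, 5) [ 38.7  54.2  47.9 -43.7 112.4  34.4] 0.0
grasp 35 -1 [ 8.7 44.6 85.2  7.3 84.6 99.8] 0.0
  place -40 (45, -65) [  37.7   43.    71.5  -61.1   66.5 -165. ] 0.009
  place -40 (0, 5) [  45.1   42.2   73.7  -59.3   71.7 -160.7] 0.0
  place -67 (45, -65) [  36.3   49.7   56.4  -52.9   91.3 -159.3] 0.0
  place -67 (0, 5) [  42.7   48.7   59.5  -50.7   94.8 -153.9] 0.0
  place -90 (45, -65) [  33.1   55.7   43.3  -47.1  110.7 -152.1] 0.0
  place -90 (0, 5) [  38.7   54.2   47.9  -43.7  112.4 -145.6] 0.0
```

```bash
cat >> fk.py <<'E'
def jplan(qs,grip,s=None,maxdeg=8.,maxmm=45.,end=None):
    """joint-space polyline -> tool rows (starting from measured pose); end=(p,R) exact correction at end"""
    s=s or rec(); q=np.array(s['q']); p=np.array(s['position']);R=np.array(s['tool_rot']); path=[q]
    for t in qs:
        t=np.array(t); a=path[-1]; n=1
        while True:
            F=[fk(a+(t-a)*i/n) for i in range(n+1)]
            d=max(np.linalg.norm(F[i+1][0]-F[i][0])*1e3/maxmm for i in range(n)); r=max(np.degrees(Ro.from_matrix(F[i][1].T@F[i+1][1]).magnitude())/maxdeg for i in range(n))
            if max(d,r)<=1 and np.abs((t-a)/n).max()<9: break
            n+=1
        path+= [a+(t-a)*i/n for i in range(1,n+1)]
    corr=p-fk(q)[0]; N=len(path)-1; out=[]
    pe=fk(path[-1])[0] if end is None else end
    for i in range(1,N+1):
        fp,fR=fk(path[i]); tp=fp+corr*(1-i/N)+(pe-fk(path[-1])[0])*(i/N)
        sh=(R.T@(tp-p)).round(3);tr=Ro.from_matrix(R.T@fR).as_rotvec().round(3)
        p=p+R@sh;R=R@Ro.from_rotvec(tr).as_matrix(); out.append(' '.join(f'{v+0:g}' for v in [*sh,*tr,grip]))
        if i%3==0: print('   path',i,p.round(3))
    print('N',N,'q',s['q'].round(1))
    for i in range(0,len(out),12): print('; '.join(out[i:i+12]),'\n')
E
python3 - <<'E'
from fk import *
np.set_printoptions(precision=1,suppress=True)
Rg=graspR(-4,25,1); P=np.array([.427,.214,.026])-.09*Rg[:,2]+.019*Rg[:,2]
q,e=ik(P,Rg,[[9.5,40,90,6,74,-79]]);print(q,e)
jplan([q],.085,end=P)
E
```

```text
[  8.6  36.4  80.1   5.3  88.  -78.7] 2.995276263200577e-13
   path 3 [ 0.4 -0.3  0.2]
   path 6 [ 0.5 -0.2  0.2]
   path 9 [ 0.5 -0.   0.2]
   path 12 [0.5 0.1 0.1]
   path 15 [0.5 0.2 0.1]
N 15 q [-61.1  14.3  81.7  -0.   83.7 -33.4]
0.038 0.015 0.011 0.021 0.021 -0.133 0.085; 0.037 0.016 0.011 0.021 0.02 -0.133 0.085; 0.037 0.018 0.012 0.022 0.021 -0.133 0.085; 0.035 0.021 0.012 0.023 0.02 -0.132 0.085; 0.035 0.022 0.013 0.024 0.019 -0.132 0.085; 0.033 0.024 0.014 0.025 0.021 -0.131 0.085; 0.032 0.025 0.014 0.026 0.02 -0.131 0.085; 0.031 0.027 0.014 0.028 0.021 -0.131 0.085; 0.029 0.029 0.016 0.028 0.021 -0.13 0.085; 0.027 0.03 0.016 0.029 0.022 -0.129 0.085; 0.026 0.031 0.016 0.03 0.023 -0.128 0.085; 0.024 0.033 0.017 0.031 0.024 -0.127 0.085 

0.022 0.033 0.018 0.032 0.026 -0.126 0.085; 0.02 0.034 0.018 0.033 0.027 -0.126 0.085; 0.018 0.036 0.019 0.034 0.028 -0.124 0.085
```

>>> {"method": "move_arm", "body": {"plan": "0.038 0.015 0.011 0.021 0.021 -0.133 0.085; 0.037 0.016 0.011 0.021 0.02 -0.133 0.085; 0.037 0.018 0.012 0.022 0.021 -0.133 0.085; 0.035 0.021 0.012 0.023 0.02 -0.132 0.085; 0.035 0.022 0.013 0.024 0.019 -0.132 0.085; 0.033 0.024 0.014 0.025 0.021 -0.131 0.085; 0.032 0.025 0.014 0.026 0.02 -0.131 0.085; 0.031 0.027 0.014 0.028 0.021 -0.131 0.085; 0.029 0.029 0.016 0.028 0.021 -0.13 0.085; 0.027 0.03 0.016 0.029 0.022 -0.129 0.085; 0.026 0.031 0.016 0.03 0.023 -0.128 0.085; 0.024 0.033 0.017 0.031 0.024 -0.127 0.085"}}

```text
time_s: 17.88
position: [0.4946, 0.094, 0.1207]
tool_rot: [[-0.838, 0.436, -0.33], [0.425, 0.899, 0.108], [0.344, -0.05, -0.938]]
ft_force: [0.3, -0.0, 0.3]
grip_width: 0.0848
gripper_force: 0.0
```

>>> {"method": "move_arm", "body": {"plan": "0.022 0.033 0.018 0.032 0.026 -0.126 0.085; 0.02 0.034 0.018 0.033 0.027 -0.126 0.085; 0.018 0.036 0.019 0.034 0.028 -0.124 0.085; 0 0 0 0 0 0 0.085; 0 0 0 0 0 0 0.085"}}

```text
time_s: 18.5
position: [0.4557, 0.2129, 0.0895]
tool_rot: [[-0.903, 0.071, -0.424], [0.063, 0.997, 0.033], [0.426, 0.003, -0.905]]
ft_force: [0.9, -0.1, 0.2]
grip_width: 0.0852
gripper_force: 0.0
```

```bash
cat > meas.py <<'E'
import sys
from fk import *
np.set_printoptions(precision=4,suppress=True)
col,x0,x1,y0,y1=sys.argv[1],*map(float,sys.argv[2:6])
for cam in ['top','scene','wrist']:
    P,m=colour_pts(cam,col,(x0,x1,y0,y1),smin=110)
    if len(P)>30: print(cam,len(P),rect(P),np.percentile(P[:,2],[50,95]))
s=rec();print(s['q'].round(1),s['position'],s['grip_width'])
E
python3 meas.py blue .33 .56 .12 .3; python3 -c "
from h import *
im,d,c=snap('wrist','w5'); cv2.imwrite('pics/w5s.png',cv2.resize(cv2.imread('pics/w5.png'),(373,280)))"
```

```text
scene 201 (array([0.4252, 0.2142]), 46.47590637207031, 96.90265655517578, 85.92000579833984) [0.0411 0.0441]
wrist 9071 (array([0.4244, 0.2155]), 50.114620208740234, 99.0859146118164, 85.43170928955078) [0.0433 0.0446]
[  8.5  35.9  79.1   5.5  89.5 -78.6] [0.4562 0.2124 0.0901] 0.0850138901074255
```

View pics/w5s.png

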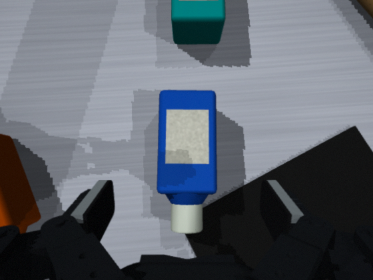

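Blue is at (187,145) in the wrist picture, aligned between the fingers. The turquoise decoy is behind it.

Run:
```python
from fk import *
Rg=graspR(-4.5,25,1); P=np.array([.427,.215,.026])+.019*Rg[:,2]
plan([(P,Rg,4)],.085)
```

```text
q [  8.6  35.9  79.1   5.5  89.5 -78.6] p [0.4562 0.2125 0.0902] w 0.0848 ft [ 0.7 -0.1  1.5]
-0 0 0.022 0 -0 0.002 0.085; -0 0 0.023 0 -0.001 0.002 0.085; -0.001 0 0.022 0 -0 0.001 0.085; 0 0 0.023 0 -0.001 0.002 0.085
```

>>> {"method": "move_arm", "body": {"plan": "0 0 0.022 0 0 0.002 0.085; 0 0 0.023 0 -0.001 0.002 0.085; -0.001 0 0.022 0 0 0.001 0.085; 0 0 0.023 0 -0.001 0.002 0.085; 0 0 0 0 0 0 0.085; 0 0 0 0 0 0 0.03; 0 0 0 0 0 0 0.03; 0 0 0 0 0 0 0.03; 0 0 0 0 0 0 0.03", "grip_force": 80}}

```text
time_s: 19.82
position: [0.4197, 0.2162, 0.0091]
tool_rot: [[-0.905, 0.077, -0.419], [0.069, 0.997, 0.033], [0.421, 0.001, -0.907]]
ft_force: [2.4, -0.8, 6.4]
grip_width: 0.0491
gripper_force: 83.2
```

```bash
cat > place.py <<'E'
import sys
from fk import *
np.set_printoptions(precision=3,suppress=True)
mx,my,hg=[float(v)/1e3 for v in sys.argv[1:4]]   # mat coords, grasp height over bottle foot (mm)
s=rec(); p0=np.array(s['position']);R0=np.array(s['tool_rot'])
psi=float(sys.argv[4]) if len(sys.argv)>4 else -66.6
Rp=placeR(psi,25,1)
P=mat(mx,my)+[0,0,.004+hg]+.019*Rp[:,2]
up=p0+[0,0,.13]
q1,e1=ik(up,R0,[s['q']])
H=P+[0,0,.10]; q2,e2=ik(H,Rp,[[40,50,55,-60,95,22]])
print(e1,e2,q1,q2,'target',P)
jplan([q1,q2],.03,end=H)
E
python3 place.py 45 -65 50; python3 -c "
from fk import *
print(fit())"
```

```text
2.862911160166365e-14 1.3347484706234487e-14 [  9.548  30.113  82.694   5.864  91.409 -77.189] [ 39.588  45.197  53.028 -62.431 100.93   14.526] target [0.599 0.268 0.046]
   path 3 [0.415 0.215 0.133]
   path 6 [0.435 0.207 0.109]
   path 9 [0.468 0.202 0.096]
   path 12 [0.507 0.206 0.097]
   path 15 [0.549 0.223 0.11 ]
   path 18 [0.588 0.255 0.134]
N 19 q [  9.5  39.9  88.6   6.   75.7 -78.8]
0.016 0.001 -0.038 -0.001 0 0 0.03; 0.018 0 -0.037 0 0 0 0.03; 0.022 -0.002 -0.036 0.001 0 0 0.03; -0.009 -0.002 0.006 0.084 -0.027 0.071 0.03; -0.01 -0.002 0.005 0.079 -0.037 0.073 0.03; -0.01 0 0.004 0.074 -0.047 0.076 0.03; -0.011 0.001 0.002 0.068 -0.056 0.077 0.03; -0.011 0.003 0.001 0.06 -0.064 0.079 0.03; -0.012 0.004 0 0.052 -0.07 0.083 0.03; -0.011 0.005 -0.002 0.042 -0.077 0.084 0.03; -0.011 0.007 -0.003 0.033 -0.08 0.088 0.03; -0.011 0.007 -0.004 0.024 -0.084 0.09 0.03 

-0.011 0.009 -0.006 0.013 -0.085 0.093 0.03; -0.01 0.01 -0.007 0.003 -0.086 0.096 0.03; -0.009 0.011 -0.008 -0.006 -0.086 0.099 0.03; -0.009 0.012 -0.009 -0.016 -0.083 0.103 0.03; -0.008 0.013 -0.011 -0.025 -0.081 0.106 0.03; -0.008 0.014 -0.012 -0.034 -0.076 0.109 0.03; -0.008 0.014 -0.013 -0.041 -0.072 0.113 0.03 

(array([ 0.13671107, -0.01030357,  0.54093636,  0.10425221,  0.35990228,
        0.11723788,  0.26683772]), np.float64(0.007628449479774757))
```

>>> {"method": "move_arm", "body": {"plan": "0.016 0.001 -0.038 -0.001 0 0 0.03; 0.018 0 -0.037 0 0 0 0.03; 0.022 -0.002 -0.036 0.001 0 0 0.03; -0.009 -0.002 0.006 0.084 -0.027 0.071 0.03; -0.01 -0.002 0.005 0.079 -0.037 0.073 0.03; -0.01 0 0.004 0.074 -0.047 0.076 0.03; -0.011 0.001 0.002 0.068 -0.056 0.077 0.03; -0.011 0.003 0.001 0.06 -0.064 0.079 0.03; -0.012 0.004 0 0.052 -0.07 0.083 0.03; -0.011 0.005 -0.002 0.042 -0.077 0.084 0.03; -0.011 0.007 -0.003 0.033 -0.08 0.088 0.03; -0.011 0.007 -0.004 0.024 -0.084 0.09 0.03"}}

```text
time_s: 21.32
position: [0.5062, 0.2062, 0.0955]
tool_rot: [[-0.821, 0.568, -0.053], [0.471, 0.623, -0.625], [-0.322, -0.538, -0.779]]
ft_force: [-0.1, -0.9, -1.4]
grip_width: 0.0491
gripper_force: 83.1
```

>>> {"method": "move_arm", "body": {"plan": "-0.011 0.009 -0.006 0.013 -0.085 0.093 0.03; -0.01 0.01 -0.007 0.003 -0.086 0.096 0.03; -0.009 0.011 -0.008 -0.006 -0.086 0.099 0.03; -0.009 0.012 -0.009 -0.016 -0.083 0.103 0.03; -0.008 0.013 -0.011 -0.025 -0.081 0.106 0.03; -0.008 0.014 -0.012 -0.034 -0.076 0.109 0.03; -0.008 0.014 -0.013 -0.041 -0.072 0.113 0.03; 0 0 0 0 0 0 0.03; 0 0 0 0 0 0 0.03"}}

```text
time_s: 22.45
position: [0.598, 0.2676, 0.1443]
tool_rot: [[-0.172, 0.918, 0.358], [0.388, 0.397, -0.832], [-0.905, -0.005, -0.425]]
ft_force: [-1.1, -0.1, -0.6]
grip_width: 0.0492
gripper_force: 83.2
```

Run:
```python
from fk import *
np.set_printoptions(precision=4,suppress=True)
Rp=placeR(-66.6,25,1);P=mat(.045,-.065)+[0,0,.054]+.019*Rp[:,2]
plan([(P+[0,0,.015],Rp,4)],.03)
im,d,c=snap('scene','s2');W=cloud(c,d);cv2.imwrite('pics/s2z.png',cv2.resize(cv2.imread('pics/s2.png')[120:280,240:500],(650,400)))
P,m=colour_pts('scene','blue',(.4,.75,.1,.45),zr=(.01,.4),smin=110); print(len(P),P.min(0),P.max(0),P.mean(0))
P,m=colour_pts('top','blue',(.4,.75,.1,.45),zr=(.01,.4),smin=110); print(len(P),P.min(0) if len(P) else '',P.max(0)if len(P) else '')
P,m=colour_pts('wrist','blue',(.4,.75,.1,.45),zr=(.01,.4),smin=110); print(len(P),P.min(0) if len(P) else '',P.max(0)if len(P) else '')
```

```text
q [ 33.9  48.8  63.8 -62.8  89.5  24.6] p [0.598  0.2676 0.1443] w 0.0492 ft [-1.1 -0.1 -0.6]
0.019 0 0.009 -0.001 -0.001 0.001 0.03; 0.019 0.001 0.009 -0 -0 0.001 0.03; 0.019 0 0.008 -0.001 -0.001 0.001 0.03; 0.019 0 0.009 -0 -0 0.001 0.03 

359 [0.58   0.2519 0.1025] [0.6249 0.3054 0.1994] [0.6099 0.2752 0.1718]
223 [0.5617 0.1009 0.0186] [0.7485 0.3087 0.2002]
17825 [0.5521 0.1001 0.0105] [0.7498 0.3471 0.1778]
```

View pics/s2z.png

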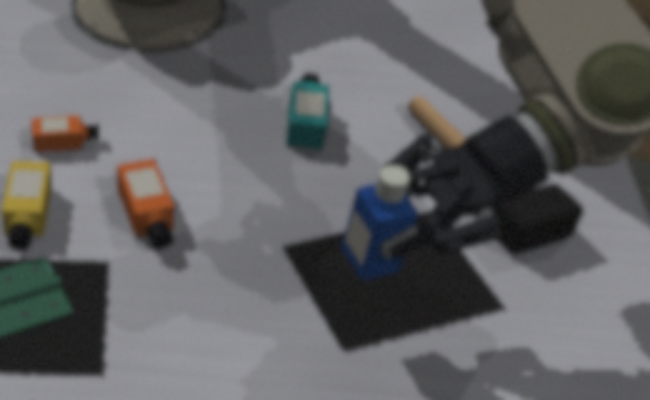

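The blue bottle is upright over the mat (crop (385,230)) and the gripper is clear of the mallet. I'll lower it.

>>> {"method": "move_arm", "body": {"plan": "0.019 0 0.009 -0.001 -0.001 0.001 0.03; 0.019 0.001 0.009 0 0 0.001 0.03; 0.019 0 0.008 -0.001 -0.001 0.001 0.03; 0.019 0 0.009 0 0 0.001 0.03; 0.007 0 0.003 0 0 0 0.03; 0.004 0 0.002 0 0 0 0.03; 0 0 0 0 0 0 0.03"}}

```text
time_s: 23.52
position: [0.5992, 0.2691, 0.0493]
tool_rot: [[-0.165, 0.918, 0.362], [0.388, 0.397, -0.832], [-0.907, 0.003, -0.422]]
ft_force: [0.9, 0.0, -1.4]
grip_width: 0.0492
gripper_force: 83.4
```

>>> {"method": "move_arm", "body": {"plan": "0.002 0 0.001 0 0 0 0.03; 0.001 0 0 0 0 0 0.03; 0 0 0 0 0 0 0.03"}}

```text
time_s: 23.9
position: [0.5992, 0.2692, 0.0484]
tool_rot: [[-0.162, 0.918, 0.362], [0.387, 0.397, -0.833], [-0.908, 0.005, -0.419]]
ft_force: [-2.4, -1.6, 8.6]
grip_width: 0.0492
gripper_force: 83.8
```

>>> {"method": "move_arm", "body": {"plan": "0 0 0 0 0 0 0.056; 0 0 0 0 0 0 0.068; 0 0 0 0 0 0 0.068; 0 0 -0.02 0 0 0 0.068; 0 0 -0.03 0 0 0 0.068; 0 0 -0.04 0 0 0 0.068; -0.02 0 -0.04 0 0 0 0.085; -0.04 0 -0.03 0 0 0 0.085; -0.04 0 0 0 0 0 0.085; 0 0 0 0 0 0 0.085"}}

```text
time_s: 25.15
position: [0.5575, 0.3643, 0.2078]
tool_rot: [[-0.161, 0.918, 0.364], [0.392, 0.397, -0.83], [-0.906, 0.009, -0.423]]
ft_force: [-0.1, -0.7, -0.6]
grip_width: 0.0847
gripper_force: 0.0
```

```bash
cat > st.py <<'E'
from fk import *
np.set_printoptions(precision=4,suppress=True)
for col,b in {'yellow':(.36,.75,-.2,.45),'orange':(.36,.75,-.02,.45),'blue':(.34,.72,.1,.45)}.items():
    for cam in ['top','scene']:
        P,m=colour_pts(cam,col,b,zr=(.01,.2),smin=110)
        if len(P)>20: print(col,cam,len(P),rect(P),'z',P[:,2].min(),P[:,2].max())
s=env.observe();print(s['q'].round(1),s['position'],s['time_s'])
E
python3 st.py
```

```text
yellow top 339 (array([ 0.4688, -0.1075]), 98.16425323486328, 49.339481353759766, 2.582937479019165) z 0.010389955642977998 0.052134861321962676
yellow scene 260 (array([ 0.4707, -0.1059]), 102.29216766357422, 47.9952392578125, 1.3797167539596558) z 0.010120197291618489 0.04593255161006968
orange top 334 (array([0.3893, 0.2227]), 99.7557373046875, 443.0603942871094, 18.527629852294922) z 0.021452165930099843 0.056514936668736054
orange scene 285 (array([0.4543, 0.0358]), 98.02076721191406, 48.44619369506836, 21.636301040649414) z 0.011699582275037257 0.047199113176553315
blue top 218 (array([0.5925, 0.2815]), 52.05443572998047, 44.08711624145508, 21.745553970336914) z 0.0111660348154393 0.10729795534072817
blue scene 361 (array([0.5965, 0.2809]), 52.06298828125, 43.64557647705078, 21.952739715576172) z 0.011992961412298591 0.10194360967513698
[ 42.1  49.4  51.7 -61.4 101.8  18.3] [0.5572 0.3639 0.2026] 25.45
```

Run:
```python
from fk import *
np.set_printoptions(precision=3,suppress=True)
Rg=graspR(21,25,1); P=np.array([.4545,.0375,.026])-.09*Rg[:,2]+.019*Rg[:,2]
q,e=ik(P,Rg,[[0,40,85,6,80,-90]]);print(q,e)
mid,e=ik(np.array([.44,.25,.24]),graspR(0,20,1),[[20,30,70,-5,90,-40]]);print(mid,e)
jplan([mid,q],.085,end=P)
```

```text
[  -2.552   34.658   78.767   -9.722   89.724 -111.51 ] 1.5774431254143611e-15
[ 14.221  25.748  71.064   4.939 102.576 -75.527] 3.454372166688618e-13
   path 3 [0.531 0.324 0.193]
   path 6 [0.502 0.297 0.194]
   path 9 [0.475 0.282 0.208]
   path 12 [0.452 0.272 0.232]
   path 15 [0.434 0.267 0.267]
   path 18 [0.474 0.161 0.176]
   path 21 [0.482 0.049 0.091]
N 21 q [ 42.1  49.4  51.7 -61.4 101.8  18.3]
-0.001 -0.013 0.011 0.047 0.076 -0.106 0.085; 0 -0.013 0.01 0.037 0.081 -0.104 0.085; 0.001 -0.013 0.008 0.027 0.086 -0.103 0.085; 0 -0.012 0.007 0.015 0.087 -0.1 0.085; 0.002 -0.012 0.005 0.003 0.088 -0.1 0.085; 0.002 -0.012 0.004 -0.008 0.088 -0.099 0.085; 0.003 -0.011 0.002 -0.021 0.086 -0.097 0.085; 0.003 -0.011 0 -0.031 0.082 -0.096 0.085; 0.005 -0.01 -0.002 -0.042 0.076 -0.096 0.085; 0.005 -0.009 -0.003 -0.052 0.07 -0.095 0.085; 0.006 -0.009 -0.004 -0.061 0.062 -0.095 0.085; 0.007 -0.008 -0.006 -0.068 0.053 -0.095 0.085 

0.008 -0.006 -0.008 -0.075 0.043 -0.095 0.085; 0.008 -0.005 -0.008 -0.081 0.032 -0.095 0.085; 0.009 -0.004 -0.011 -0.083 0.021 -0.096 0.085; -0.026 -0.034 0.024 0.025 0.003 -0.047 0.085; -0.021 -0.036 0.025 0.026 0.007 -0.051 0.085; -0.016 -0.037 0.026 0.025 0.012 -0.054 0.085; -0.011 -0.037 0.028 0.023 0.017 -0.059 0.085; -0.006 -0.037 0.029 0.02 0.02 -0.063 0.085; 0 -0.035 0.03 0.018 0.024 -0.066 0.085
```

>>> {"method": "move_arm", "body": {"plan": "-0.001 -0.013 0.011 0.047 0.076 -0.106 0.085; 0 -0.013 0.01 0.037 0.081 -0.104 0.085; 0.001 -0.013 0.008 0.027 0.086 -0.103 0.085; 0 -0.012 0.007 0.015 0.087 -0.1 0.085; 0.002 -0.012 0.005 0.003 0.088 -0.1 0.085; 0.002 -0.012 0.004 -0.008 0.088 -0.099 0.085; 0.003 -0.011 0.002 -0.021 0.086 -0.097 0.085; 0.003 -0.011 0 -0.031 0.082 -0.096 0.085; 0.005 -0.01 -0.002 -0.042 0.076 -0.096 0.085; 0.005 -0.009 -0.003 -0.052 0.07 -0.095 0.085; 0.006 -0.009 -0.004 -0.061 0.062 -0.095 0.085; 0.007 -0.008 -0.006 -0.068 0.053 -0.095 0.085"}}

```text
time_s: 26.95
position: [0.4518, 0.2722, 0.2322]
tool_rot: [[-0.942, 0.193, -0.274], [0.262, 0.933, -0.246], [0.209, -0.304, -0.93]]
ft_force: [-0.4, 0.7, -0.2]
grip_width: 0.0849
gripper_force: 0.0
```

>>> {"method": "move_arm", "body": {"plan": "0.008 -0.006 -0.008 -0.075 0.043 -0.095 0.085; 0.008 -0.005 -0.008 -0.081 0.032 -0.095 0.085; 0.009 -0.004 -0.011 -0.083 0.021 -0.096 0.085; -0.026 -0.034 0.024 0.025 0.003 -0.047 0.085; -0.021 -0.036 0.025 0.026 0.007 -0.051 0.085; -0.016 -0.037 0.026 0.025 0.012 -0.054 0.085; -0.011 -0.037 0.028 0.023 0.017 -0.059 0.085; -0.006 -0.037 0.029 0.02 0.02 -0.063 0.085; 0 -0.035 0.03 0.018 0.024 -0.066 0.085; 0 0 0 0 0 0 0.085; 0 0 0 0 0 0 0.085"}}

```text
time_s: 28.32
position: [0.4828, 0.0491, 0.0916]
tool_rot: [[-0.847, -0.357, -0.393], [-0.324, 0.934, -0.15], [0.42, 0.0, -0.907]]
ft_force: [-0.4, 0.0, -0.4]
grip_width: 0.0854
gripper_force: 0.0
```

```bash
python3 meas.py orange .36 .56 -.03 .12
python3 - <<'E'
from fk import *
Rg=graspR(21,25,1); P=np.array([.4545,.0375,.026])+.019*Rg[:,2]
plan([(P,Rg,4)],.085)
E
```

```text
top 196 (array([0.4458, 0.0347]), 87.11797332763672, 49.1569938659668, 19.96558380126953) [0.0434 0.0483]
scene 239 (array([0.4601, 0.0368]), 86.01686096191406, 47.986572265625, 23.685447692871094) [0.0395 0.0437]
wrist 8999 (array([0.4509, 0.0366]), 98.31243896484375, 49.93703079223633, 21.11253547668457) [0.0432 0.0444]
[  -2.9   34.9   80.8   -9.8   87.2 -111.4] [0.4829 0.0493 0.0921] 0.08477870368800734
q [  -2.9   34.9   80.8   -9.8   87.2 -111.4] p [0.4829 0.0493 0.0921] w 0.0848 ft [ 0.4 -0.1  0.5]
0 -0 0.023 -0 0.001 -0 0.085; 0 -0 0.023 -0 0.001 -0 0.085; 0 -0.001 0.023 -0.001 0.001 -0 0.085; 0 0 0.023 0 0.001 -0 0.085
```

>>> {"method": "move_arm", "body": {"plan": "0 0 0.023 0 0.001 0 0.085; 0 0 0.023 0 0.001 0 0.085; 0.001 -0.001 0.023 0 0.001 0 0.085; 0 0 0.023 0 0.001 0 0.085; 0 0 0 0 0 0 0.085; 0 0 0 0 0 0 0.03; 0 0 0 0 0 0 0.03; 0 0 0 0 0 0 0.03; 0 0 0 0 0 0 0.03", "grip_force": 80}}

```text
time_s: 29.6
position: [0.4468, 0.0335, 0.0094]
tool_rot: [[-0.847, -0.358, -0.394], [-0.324, 0.934, -0.152], [0.422, -0.001, -0.907]]
ft_force: [2.2, 1.6, 6.5]
grip_width: 0.0488
gripper_force: 83.3
```

```bash
sed -i "s/^q1,e1=.*/q1,e1=ik(up,R0,[s['q']]); MID=ik(np.array([.46,.25,.24]),Rp,[[40,40,70,-60,95,22]])[0] if len(sys.argv)>5 else None/; s/^jplan.*/jplan([q1]+([MID] if MID is not None else [])+[q2],.03,end=H)/" place.py; python3 place.py -45 -60 51
```

```text
2.2150401971250412e-14 2.36788457363054e-15 [  -4.163   27.54    83.3    -10.387   91.965 -113.382] [ 40.564  39.309  67.871 -60.86   97.509  22.967] target [0.514 0.237 0.047]
   path 3 [0.458 0.036 0.111]
   path 6 [0.46  0.049 0.139]
   path 9 [0.468 0.07  0.13 ]
   path 12 [0.478 0.093 0.125]
   path 15 [0.491 0.123 0.125]
   path 18 [0.502 0.159 0.131]
   path 21 [0.511 0.204 0.139]
N 23 q [  -4.7   39.    91.   -11.1   73.  -110.3]
0.009 -0.002 -0.032 0.002 0.001 0 0.03; 0.011 -0.001 -0.032 0 0 0.001 0.03; 0.013 0.001 -0.033 0 0 0 0.03; 0.015 0.002 -0.032 -0.002 -0.001 -0.001 0.03; -0.005 0.005 0.003 0.061 0.015 0.091 0.03; -0.004 0.005 0.001 0.062 0.007 0.091 0.03; -0.005 0.007 0 0.063 -0.004 0.092 0.03; -0.004 0.006 0 0.062 -0.013 0.093 0.03; -0.003 0.007 -0.002 0.059 -0.022 0.095 0.03; -0.003 0.007 -0.003 0.056 -0.031 0.095 0.03; -0.002 0.008 -0.004 0.051 -0.039 0.097 0.03; -0.002 0.008 -0.004 0.045 -0.047 0.097 0.03 

-0.002 0.008 -0.006 0.038 -0.053 0.1 0.03; 0 0.008 -0.007 0.029 -0.058 0.1 0.03; -0.001 0.008 -0.008 0.022 -0.062 0.102 0.03; 0.001 0.007 -0.01 0.012 -0.065 0.104 0.03; 0 0.008 -0.01 0.002 -0.066 0.105 0.03; 0.001 0.008 -0.011 -0.007 -0.066 0.107 0.03; 0.002 0.008 -0.012 -0.016 -0.065 0.109 0.03; 0.002 0.007 -0.013 -0.025 -0.062 0.11 0.03; 0.002 0.008 -0.014 -0.034 -0.058 0.112 0.03; 0.002 0.008 -0.015 -0.042 -0.053 0.114 0.03; 0.003 0.007 -0.016 -0.049 -0.046 0.116 0.03
```

>>> {"method": "move_arm", "body": {"plan": "0.009 -0.002 -0.032 0.002 0.001 0 0.03; 0.011 -0.001 -0.032 0 0 0.001 0.03; 0.013 0.001 -0.033 0 0 0 0.03; 0.015 0.002 -0.032 -0.002 -0.001 -0.001 0.03; -0.005 0.005 0.003 0.061 0.015 0.091 0.03; -0.004 0.005 0.001 0.062 0.007 0.091 0.03; -0.005 0.007 0 0.063 -0.004 0.092 0.03; -0.004 0.006 0 0.062 -0.013 0.093 0.03; -0.003 0.007 -0.002 0.059 -0.022 0.095 0.03; -0.003 0.007 -0.003 0.056 -0.031 0.095 0.03; -0.002 0.008 -0.004 0.051 -0.039 0.097 0.03; -0.002 0.008 -0.004 0.045 -0.047 0.097 0.03"}}

```text
time_s: 31.1
position: [0.4776, 0.0938, 0.1243]
tool_rot: [[-0.96, 0.187, -0.208], [0.276, 0.754, -0.596], [0.045, -0.63, -0.776]]
ft_force: [-0.4, -0.3, -1.4]
grip_width: 0.049
gripper_force: 83.2
```

>>> {"method": "move_arm", "body": {"plan": "-0.002 0.008 -0.006 0.038 -0.053 0.1 0.03; 0 0.008 -0.007 0.029 -0.058 0.1 0.03; -0.001 0.008 -0.008 0.022 -0.062 0.102 0.03; 0.001 0.007 -0.01 0.012 -0.065 0.104 0.03; 0 0.008 -0.01 0.002 -0.066 0.105 0.03; 0.001 0.008 -0.011 -0.007 -0.066 0.107 0.03; 0.002 0.008 -0.012 -0.016 -0.065 0.109 0.03; 0.002 0.007 -0.013 -0.025 -0.062 0.11 0.03; 0.002 0.008 -0.014 -0.034 -0.058 0.112 0.03; 0.002 0.008 -0.015 -0.042 -0.053 0.114 0.03; 0.003 0.007 -0.016 -0.049 -0.046 0.116 0.03; 0 0 0 0 0 0 0.03"}}

```text
time_s: 32.6
position: [0.513, 0.2381, 0.1452]
tool_rot: [[-0.172, 0.917, 0.36], [0.388, 0.399, -0.831], [-0.905, -0.003, -0.425]]
ft_force: [-0.1, -0.1, -2.0]
grip_width: 0.049
gripper_force: 83.3
```

```bash
cat > hold.py <<'E'
import sys
from fk import *
np.set_printoptions(precision=4,suppress=True)
mx,my,hg=[float(v)/1e3 for v in sys.argv[2:5]]
Rp=placeR(-66.6,25,1);T=mat(mx,my)+[0,0,.004+hg]+.019*Rp[:,2]
plan([(T+[0,0,.015],Rp,5)],.03)
m0=mat(mx,my)
for cam in ('scene','top'):
    P,m=colour_pts(cam,sys.argv[1],(m0[0]-.1,m0[0]+.1,m0[1]-.1,m0[1]+.1),zr=(.01,.4),smin=110)
    if len(P): print(cam,len(P),P.min(0),P.max(0),rect(P))
im,d,c=snap('scene');cv2.imwrite('pics/hold_'+sys.argv[1]+'.png',cv2.resize(im[100:280,240:500,::-1],(650,450)))
E
python3 hold.py orange -45 -60 51
```

```text
q [ 36.1  42.4  79.4 -62.2  86.9  33.6] p [0.513  0.2381 0.1452] w 0.049 ft [-0.1 -0.1 -2. ]
0.015 0 0.007 0 -0 0.001 0.03; 0.015 0 0.008 0 -0.001 0.001 0.03; 0.015 0.001 0.007 0 -0 0 0.03; 0.015 -0 0.007 0 -0.001 0.001 0.03; 0.015 0 0.007 0 -0 0.001 0.03 

scene 423 [0.4645 0.2213 0.1077] [0.5403 0.2781 0.2042] (array([0.5052, 0.2595]), 52.96670913696289, 70.75357055664062, 31.083253860473633)
top 272 [0.4752 0.2209 0.1054] [0.5387 0.281  0.2255] (array([0.5088, 0.2508]), 56.28373718261719, 45.2669563293457, 24.37062644958496)
```

View pics/hold_orange.png

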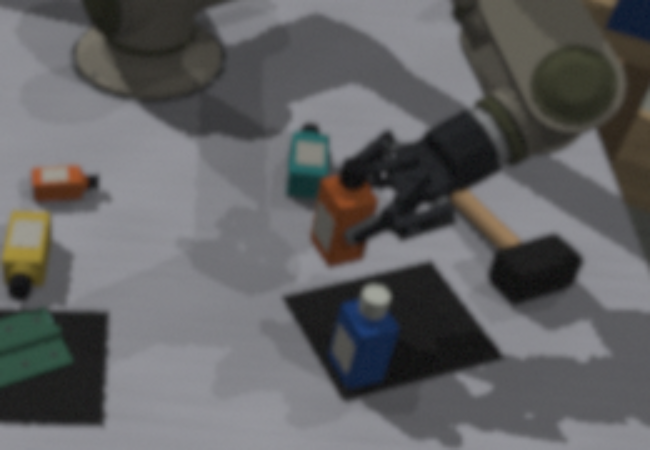

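Orange is upright above its spot (crop (343,220)) with blue standing at (365,340). I'll lower it.

>>> {"method": "move_arm", "body": {"plan": "0.015 0 0.007 0 0 0.001 0.03; 0.015 0 0.008 0 -0.001 0.001 0.03; 0.015 0.001 0.007 0 0 0 0.03; 0.015 0 0.007 0 -0.001 0.001 0.03; 0.015 0 0.007 0 0 0.001 0.03; 0.007 0 0.003 0 0 0 0.03; 0.003 0 0.001 0 0 0 0.03; 0.001 0 0.001 0 0 0 0.03; 0 0 0 0 0 0 0.03"}}

```text
time_s: 33.88
position: [0.5148, 0.2368, 0.0506]
tool_rot: [[-0.165, 0.918, 0.36], [0.389, 0.396, -0.832], [-0.906, 0.002, -0.422]]
ft_force: [0.3, 0.2, -1.6]
grip_width: 0.0491
gripper_force: 83.3
```

>>> {"method": "move_arm", "body": {"plan": "0.002 0 0.001 0 0 0 0.03; 0.001 0 0 0 0 0 0.03; 0 0 0 0 0 0 0.03"}}

```text
time_s: 34.25
position: [0.5149, 0.237, 0.0487]
tool_rot: [[-0.164, 0.918, 0.36], [0.387, 0.396, -0.833], [-0.908, 0.003, -0.42]]
ft_force: [-0.3, -0.2, 6.5]
grip_width: 0.0492
gripper_force: 83.7
```

Contact is made (6.5 N). I'll release and retreat.

>>> {"method": "move_arm", "body": {"plan": "0 0 0 0 0 0 0.056; 0 0 0 0 0 0 0.064; 0 0 0 0 0 0 0.064; 0 0 -0.02 0 0 0 0.064; 0 0 -0.03 0 0 0 0.064; 0 0 -0.04 0 0 0 0.064; -0.02 0 -0.04 0 0 0 0.085; -0.04 0 -0.03 0 0 0 0.085; -0.04 0 0 0 0 0 0.085; -0.03 0 0 0 0 0 0.085; 0 0 0 0 0 0 0.085"}}

```text
time_s: 35.62
position: [0.4784, 0.3203, 0.2348]
tool_rot: [[-0.163, 0.918, 0.361], [0.392, 0.396, -0.831], [-0.906, 0.006, -0.424]]
ft_force: [-0.1, -0.6, -0.9]
grip_width: 0.0849
gripper_force: 0.0
```

```bash
python3 st.py
python3 - <<'E'
from fk import *
np.set_printoptions(precision=3,suppress=True)
Rg=graspR(2,25,1); P=np.array([.472,-.1065,.026])-.09*Rg[:,2]+.019*Rg[:,2]
q,e=ik(P,Rg,[[-20,40,80,6,80,-90]]);print(q,e)
mid,e=ik(np.array([.42,.2,.26]),graspR(0,20,1),[[10,30,70,-5,90,-60]]);print(mid,e)
jplan([mid,q],.085,end=P)
E
```

```text
yellow top 337 (array([ 0.4688, -0.1074]), 98.03834533691406, 49.0817756652832, 3.1421608924865723) z 0.010939010337725184 0.051717845284794436
yellow scene 264 (array([ 0.4707, -0.1064]), 100.67922973632812, 48.28956985473633, 2.125692129135132) z 0.010133982177708705 0.04645541754808306
orange top 242 (array([0.5126, 0.2514]), 61.46902847290039, 45.098358154296875, 22.93305778503418) z 0.010603036173881902 0.1301923403222082
orange scene 404 (array([0.5134, 0.248 ]), 49.803890228271484, 42.95802307128906, 23.328346252441406) z 0.010009115453791524 0.11059606049856845
blue top 211 (array([0.5925, 0.2815]), 50.80817794799805, 44.1342658996582, 22.755369186401367) z 0.01495745664299469 0.10829378021932622
blue scene 367 (array([0.5976, 0.2809]), 49.06874084472656, 44.17869186401367, 19.4298152923584) z 0.013512008171084916 0.10089021806304814
[ 43.9  39.9  67.4 -59.6 100.3  24.6] [0.4783 0.3202 0.2314] 35.925
[ -19.766   37.587   75.495   -9.016   90.33  -109.946] 2.2117885348601833e-15
[ 10.163  20.152  77.022   3.544 102.514 -79.669] 3.0145136871144646e-14
   path 3 [0.462 0.284 0.2
[... 692 characters left out ...]
-0.092 0.085; 0.001 -0.007 -0.003 -0.055 0.062 -0.092 0.085; 0.002 -0.006 -0.005 -0.062 0.052 -0.092 0.085 

0.002 -0.007 -0.006 -0.069 0.043 -0.093 0.085; 0.003 -0.006 -0.007 -0.074 0.032 -0.093 0.085; 0.003 -0.005 -0.009 -0.078 0.021 -0.093 0.085; 0.004 -0.004 -0.01 -0.08 0.009 -0.094 0.085; -0.027 -0.031 0.013 0.004 0.004 0.002 0.085; -0.025 -0.033 0.015 0.005 0.006 0.001 0.085; -0.023 -0.034 0.015 0.003 0.007 -0.001 0.085; -0.02 -0.036 0.017 0.003 0.008 -0.002 0.085; -0.017 -0.037 0.017 0.003 0.01 -0.003 0.085; -0.015 -0.037 0.019 0.001 0.012 -0.005 0.085; -0.011 -0.038 0.02 0 0.012 -0.007 0.085; -0.009 -0.038 0.021 -0.002 0.014 -0.008 0.085 

-0.006 -0.038 0.023 -0.003 0.014 -0.01 0.085
```

>>> {"method": "move_arm", "body": {"plan": "-0.001 -0.01 0.011 0.055 0.068 -0.1 0.085; -0.001 -0.01 0.01 0.045 0.074 -0.099 0.085; -0.001 -0.009 0.008 0.034 0.08 -0.098 0.085; -0.001 -0.009 0.008 0.023 0.082 -0.096 0.085; -0.001 -0.008 0.006 0.011 0.084 -0.095 0.085; 0 -0.008 0.004 -0.001 0.085 -0.095 0.085; -0.001 -0.008 0.003 -0.012 0.083 -0.093 0.085; 0 -0.008 0.001 -0.024 0.08 -0.093 0.085; 0 -0.007 0 -0.035 0.075 -0.093 0.085; 0.001 -0.008 -0.001 -0.045 0.068 -0.092 0.085; 0.001 -0.007 -0.003 -0.055 0.062 -0.092 0.085; 0.002 -0.006 -0.005 -0.062 0.052 -0.092 0.085"}}

```text
time_s: 37.42
position: [0.4211, 0.2306, 0.2521]
tool_rot: [[-0.926, 0.252, -0.281], [0.336, 0.889, -0.31], [0.171, -0.382, -0.908]]
ft_force: [-0.9, 0.4, -0.3]
grip_width: 0.0847
gripper_force: 0.0
```

>>> {"method": "move_arm", "body": {"plan": "0.002 -0.007 -0.006 -0.069 0.043 -0.093 0.085; 0.003 -0.006 -0.007 -0.074 0.032 -0.093 0.085; 0.003 -0.005 -0.009 -0.078 0.021 -0.093 0.085; 0.004 -0.004 -0.01 -0.08 0.009 -0.094 0.085; -0.027 -0.031 0.013 0.004 0.004 0.002 0.085; -0.025 -0.033 0.015 0.005 0.006 0.001 0.085; -0.023 -0.034 0.015 0.003 0.007 -0.001 0.085; -0.02 -0.036 0.017 0.003 0.008 -0.002 0.085; -0.017 -0.037 0.017 0.003 0.01 -0.003 0.085; -0.015 -0.037 0.019 0.001 0.012 -0.005 0.085; -0.011 -0.038 0.02 0 0.012 -0.007 0.085; -0.009 -0.038 0.021 -0.002 0.014 -0.008 0.085"}}

```text
time_s: 38.92
position: [0.5051, -0.0685, 0.1127]
tool_rot: [[-0.912, -0.027, -0.409], [-0.022, 1.0, -0.016], [0.409, -0.005, -0.912]]
ft_force: [-0.6, 0.4, 0.3]
grip_width: 0.0854
gripper_force: 0.0
```

>>> {"method": "move_arm", "body": {"plan": "-0.006 -0.038 0.023 -0.003 0.014 -0.01 0.085; 0 0 0 0 0 0 0.085; 0 0 0 0 0 0 0.085"}}

```text
time_s: 39.3
position: [0.5023, -0.1052, 0.0908]
tool_rot: [[-0.906, -0.034, -0.421], [-0.032, 0.999, -0.013], [0.421, 0.001, -0.907]]
ft_force: [0.5, -0.2, 0.3]
grip_width: 0.0851
gripper_force: 0.0
```

```bash
python3 meas.py yellow .36 .58 -.2 -.03
python3 - <<'E'
from fk import *
Rg=graspR(2.5,25,1); P=np.array([.4715,-.1068,.026])+.019*Rg[:,2]
plan([(P,Rg,4)],.085)
E
```

```text
scene 242 (array([ 0.4722, -0.1052]), 97.31458282470703, 47.76192092895508, 0.6926298141479492) [0.0401 0.0438]
wrist 9015 (array([ 0.468 , -0.1076]), 99.03524017333984, 49.997379302978516, 2.47043514251709) [0.0432 0.0445]
[ -20.4   37.3   75.8   -9.2   90.1 -110.5] [ 0.5025 -0.1049  0.0914] 0.08495932407405887
q [ -20.4   37.3   75.8   -9.2   90.1 -110.5] p [ 0.5025 -0.1049  0.0914] w 0.085 ft [-0.7  0.5  0.6]
0 -0 0.023 0.001 0.001 -0.002 0.085; 0 -0 0.023 0.001 0 -0.002 0.085; 0.001 -0.001 0.023 0.001 0.001 -0.001 0.085; -0 0 0.022 0.001 0.001 -0.002 0.085
```

>>> {"method": "move_arm", "body": {"plan": "0 0 0.023 0.001 0.001 -0.002 0.085; 0 -0.001 0.023 0.001 0 -0.002 0.085; 0.001 -0.001 0.023 0.001 0.001 -0.001 0.085; 0 0 0.022 0.001 0.001 -0.002 0.085; 0 0 0 0 0 0 0.085; 0 0 0 0 0 0 0.03; 0 0 0 0 0 0 0.03; 0 0 0 0 0 0 0.03; 0 0 0 0 0 0 0.03", "grip_force": 80}}

```text
time_s: 40.58
position: [0.464, -0.1093, 0.0097]
tool_rot: [[-0.906, -0.042, -0.421], [-0.038, 0.999, -0.018], [0.421, -0.001, -0.907]]
ft_force: [2.9, 0.6, 6.0]
grip_width: 0.0494
gripper_force: 83.2
```

```bash
python3 place.py 0 15 51 -66.6 mid
```

```text
1.6057035389729445e-15 1.107822648180326e-15 [ -21.25    30.388   79.831   -9.78    92.782 -112.148] [ 45.023  46.01   55.185 -60.359 104.215  19.823] target [0.526 0.324 0.047]
   path 3 [ 0.468 -0.104  0.136]
   path 6 [ 0.476 -0.054  0.139]
   path 9 [ 0.482 -0.005  0.147]
   path 12 [0.487 0.048 0.16 ]
   path 15 [0.487 0.103 0.179]
   path 18 [0.482 0.164 0.201]
   path 21 [0.468 0.229 0.23 ]
   path 24 [0.495 0.29  0.197]
N 26 q [ -22.    40.9   86.1  -10.4   76.2 -109.9]
0.013 0 -0.039 0.002 0.001 0 0.03; 0.016 0.001 -0.039 0 0 0.001 0.03; 0.02 0.004 -0.038 -0.002 -0.001 -0.001 0.03; -0.003 0.016 -0.002 0.07 0.013 0.069 0.03; -0.001 0.017 -0.004 0.071 0.003 0.071 0.03; 0 0.016 -0.005 0.071 -0.009 0.073 0.03; 0.002 0.015 -0.007 0.07 -0.02 0.074 0.03; 0.003 0.014 -0.008 0.066 -0.03 0.076 0.03; 0.004 0.014 -0.009 0.061 -0.04 0.079 0.03; 0.005 0.012 -0.012 0.055 -0.049 0.08 0.03; 0.007 0.012 -0.012 0.047 -0.057 0.083 0.03; 0.006 0.01 -0.014 0.038 -0.064 0.085 0.03 

0.007 0.008 -0.016 0.029 -0.069 0.087 0.03; 0.007 0.007 -0.016 0.019 -0.072 0.09 0.03; 0.008 0.006 -0.018 0.007 -0.076 0.093 0.03; 0.006 0.005 -0.019 -0.003 -0.075 0.095 0.03; 0.007 0.004 -0.021 -0.014 -0.075 0.098 0.03; 0.006 0.003 -0.021 -0.025 -0.072 0.101 0.03; 0.004 0.002 -0.023 -0.034 -0.068 0.104 0.03; 0.004 0.001 -0.023 -0.044 -0.062 0.107 0.03; 0.003 0.001 -0.025 -0.052 -0.055 0.109 0.03; 0.002 0.001 -0.025 -0.059 -0.048 0.113 0.03; 0.023 0.024 -0.002 0 0.001 0 0.03; 0.025 0.023 0 0 0 0 0.03 

0.026 0.022 0.001 0 0 0 0.03; 0.027 0.02 0.002 0 0 0 0.03
```

>>> {"method": "move_arm", "body": {"plan": "0.013 0 -0.039 0.002 0.001 0 0.03; 0.016 0.001 -0.039 0 0 0.001 0.03; 0.02 0.004 -0.038 -0.002 -0.001 -0.001 0.03; -0.003 0.016 -0.002 0.07 0.013 0.069 0.03; -0.001 0.017 -0.004 0.071 0.003 0.071 0.03; 0 0.016 -0.005 0.071 -0.009 0.073 0.03; 0.002 0.015 -0.007 0.07 -0.02 0.074 0.03; 0.003 0.014 -0.008 0.066 -0.03 0.076 0.03; 0.004 0.014 -0.009 0.061 -0.04 0.079 0.03; 0.005 0.012 -0.012 0.055 -0.049 0.08 0.03; 0.007 0.012 -0.012 0.047 -0.057 0.083 0.03; 0.006 0.01 -0.014 0.038 -0.064 0.085 0.03"}}

```text
time_s: 42.08
position: [0.4861, 0.0484, 0.1598]
tool_rot: [[-0.895, 0.368, -0.253], [0.443, 0.66, -0.607], [-0.056, -0.655, -0.753]]
ft_force: [0.4, 0.3, -2.0]
grip_width: 0.0496
gripper_force: 83.0
```

>>> {"method": "move_arm", "body": {"plan": "0.007 0.008 -0.016 0.029 -0.069 0.087 0.03; 0.007 0.007 -0.016 0.019 -0.072 0.09 0.03; 0.008 0.006 -0.018 0.007 -0.076 0.093 0.03; 0.006 0.005 -0.019 -0.003 -0.075 0.095 0.03; 0.007 0.004 -0.021 -0.014 -0.075 0.098 0.03; 0.006 0.003 -0.021 -0.025 -0.072 0.101 0.03; 0.004 0.002 -0.023 -0.034 -0.068 0.104 0.03; 0.004 0.001 -0.023 -0.044 -0.062 0.107 0.03; 0.003 0.001 -0.025 -0.052 -0.055 0.109 0.03; 0.002 0.001 -0.025 -0.059 -0.048 0.113 0.03; 0 0 0 0 0 0 0.03"}}

```text
time_s: 43.45
position: [0.4597, 0.252, 0.2387]
tool_rot: [[-0.171, 0.917, 0.361], [0.388, 0.399, -0.831], [-0.906, -0.002, -0.424]]
ft_force: [-0.2, 0.4, -0.8]
grip_width: 0.0491
gripper_force: 83.2
```

```bash
python3 hold.py yellow 0 15 51; python3 st.py
```

```text
q [ 40.4  33.6  79.  -60.4  94.6  27.4] p [0.4597 0.252  0.2387] w 0.0491 ft [-0.2  0.4 -0.8]
0.035 0.018 0.008 0 -0 0.001 0.03; 0.036 0.018 0.008 0 -0.001 0 0.03; 0.035 0.018 0.007 0.001 -0 0.001 0.03; 0.035 0.018 0.008 -0 -0 0 0.03; 0.036 0.018 0.008 0 -0.001 0.001 0.03 

scene 454 [0.4353 0.2402 0.1995] [0.4883 0.289  0.2951] (array([0.4586, 0.2614]), 51.72004318237305, 41.67860412597656, 23.929895401000977)
top 264 [0.4234 0.2402 0.1938] [0.4846 0.2924 0.3174] (array([0.4558, 0.2641]), 52.49689483642578, 44.24699401855469, 23.929349899291992)
orange top 245 (array([0.5077, 0.2498]), 50.881282806396484, 45.73906707763672, 25.429990768432617) z 0.016787299378785467 0.12929786420008785
orange scene 409 (array([0.5145, 0.2491]), 48.9434700012207, 43.66193389892578, 22.972740173339844) z 0.010069508724363074 0.10999047566827573
blue top 209 (array([0.59  , 0.2883]), 51.43373107910156, 58.416011810302734, 23.34537696838379) z 0.010568184239825026 0.10650540436834437
blue scene 389 (array([0.5969, 0.2802]), 50.21626663208008, 42.18391418457031, 23.330202102661133) z 0.012819419021256951 0.10218348781725999
[ 40.1  33.6  79.  -60.4  94.6  27.4] [0.4607 0.2503 0.2385] 43.9
```

View pics/hold_yellow.png

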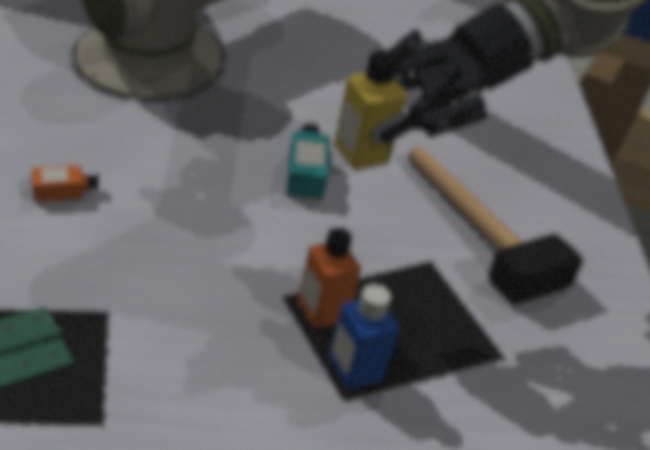

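Run:
```python
from fk import *
Rp=placeR(-66.6,25,1);T=mat(0,.006)+[0,0,.055]+.019*Rp[:,2];print(T)
plan([(T+[0,0,.16],Rp,3),(T+[0,0,.012],Rp,6)],.03)
```

```text
[0.52945683 0.3157044  0.04697025]
q [ 40.1  33.6  79.  -60.4  94.6  27.4] p [0.4607 0.2503 0.2385] w 0.0492 ft [-0.1 -0.1 -0.6]
0.014 0.03 -0.006 -0.001 -0 0.001 0.03; 0.014 0.029 -0.005 -0.001 -0.001 0 0.03; 0.014 0.03 -0.005 -0 -0 0.001 0.03; 0.022 0 0.01 -0 -0 -0 0.03; 0.023 0 0.011 -0 -0 -0 0.03; 0.022 0 0.01 -0 -0 -0 0.03; 0.023 0 0.01 -0 -0 -0 0.03; 0.022 0 0.011 -0 -0 -0 0.03; 0.022 0 0.01 -0 -0 -0 0.03
```

>>> {"method": "move_arm", "body": {"plan": "0.014 0.03 -0.006 -0.001 0 0.001 0.03; 0.014 0.029 -0.005 -0.001 -0.001 0 0.03; 0.014 0.03 -0.005 0 0 0.001 0.03; 0.022 0 0.01 0 0 0 0.03; 0.023 0 0.011 0 0 0 0.03; 0.022 0 0.01 0 0 0 0.03; 0.023 0 0.01 0 0 0 0.03; 0.022 0 0.011 0 0 0 0.03; 0.022 0 0.01 0 0 0 0.03; 0 0 0 0 0 0 0.03"}}

```text
time_s: 45.15
position: [0.5288, 0.3157, 0.0575]
tool_rot: [[-0.17, 0.918, 0.359], [0.386, 0.398, -0.832], [-0.907, -0.003, -0.422]]
ft_force: [-0.4, -1.1, -0.6]
grip_width: 0.0489
gripper_force: 83.4
```

>>> {"method": "move_arm", "body": {"plan": "0.005 0 0.002 0 0 0 0.03; 0.003 0 0.001 0 0 0 0.03; 0.001 0 0.001 0 0 0 0.03; 0 0 0 0 0 0 0.03"}}

```text
time_s: 45.65
position: [0.5292, 0.3163, 0.0499]
tool_rot: [[-0.168, 0.918, 0.361], [0.388, 0.398, -0.831], [-0.906, 0.001, -0.423]]
ft_force: [-0.1, -0.2, -1.3]
grip_width: 0.0494
gripper_force: 83.4
```

>>> {"method": "move_arm", "body": {"plan": "0.002 0 0.001 0 0 0 0.03; 0.001 0 0 0 0 0 0.03; 0 0 0 0 0 0 0.03"}}

```text
time_s: 46.02
position: [0.5292, 0.3164, 0.0491]
tool_rot: [[-0.165, 0.918, 0.361], [0.386, 0.397, -0.833], [-0.908, 0.002, -0.42]]
ft_force: [-1.7, -0.1, 10.9]
grip_width: 0.049
gripper_force: 83.9
```

>>> {"method": "move_arm", "body": {"plan": "0 0 0 0 0 0 0.056; 0 0 0 0 0 0 0.068; 0 0 0 0 0 0 0.068; 0 0 -0.02 0 0 0 0.068; 0 0 -0.03 0 0 0 0.068; 0 0 -0.04 0 0 0 0.068; -0.02 0 -0.04 0 0 0 0.068; -0.04 0 -0.03 0 0 0 0.068; -0.04 0 0 0 0 0 0.068; -0.03 0 -0.02 0 0 0 0.068; 0 0 0 0 0 0 0.068"}}

```text
time_s: 47.4
position: [0.4853, 0.4171, 0.2439]
tool_rot: [[-0.164, 0.917, 0.363], [0.393, 0.398, -0.829], [-0.905, 0.006, -0.426]]
ft_force: [-0.3, 0.5, -0.7]
grip_width: 0.0678
gripper_force: 0.0
```

```bash
python3 st.py; python3 lidchk.py | head -4; python3 -c "
from h import *
for n in ['hinge','parts_tray','punch','mallet','tea_glass']:
    for cam in ['scene']:
        r=pinpoint(cam,n)[:1];print(n,r)
"
```

```text
yellow top 242 (array([0.5229, 0.3287]), 51.69223403930664, 43.20545196533203, 22.604026794433594) z 0.010087948731224114 0.12953651737731833
yellow scene 398 (array([0.5289, 0.3282]), 47.21986770629883, 43.60149002075195, 23.122970581054688) z 0.01040899640240994 0.1043213573110589
orange top 255 (array([0.435 , 0.3319]), 57.90441131591797, 275.0624084472656, 41.430274963378906) z 0.010121983847652772 0.12737635733404024
orange scene 410 (array([0.5137, 0.2474]), 50.99580764770508, 43.66084671020508, 26.95290184020996) z 0.010994915492335467 0.10992177521979292
blue top 207 (array([0.5918, 0.2816]), 50.91169738769531, 44.403968811035156, 22.886367797851562) z 0.018854103105338672 0.10394761390300516
blue scene 273 (array([0.5975, 0.2799]), 50.11974334716797, 42.082618713378906, 24.034170150756836) z 0.015221254888581576 0.10317652048253599
[ 48.9  47.7  49.1 -60.4 109.8  17.7] [0.4857 0.4159 0.2393] 47.7
scene near edge z [0.0896 0.0915 0.0933]
scene far edge z [0.0894 0.0915 0.0931]
top near edge z [0.0894 0.0933 0.0972]
top far edge z [0.0893 0.0933 0.0969]
hinge [{'pixel': [247.4, 239.3], 'conf': 0.74}]
parts_tray [{'pixel': [278.6, 308.7], 'conf': 0.78}]
punch [{'pixel': [405.3, 287.2], 'conf': 0.59}]
mallet [{'pixel': [426.1, 190.0], 'conf': 0.67}]
tea_glass [{'pixel': [166.4, 271.7], 'conf': 0.67}]
```

View pics/l_scene.png

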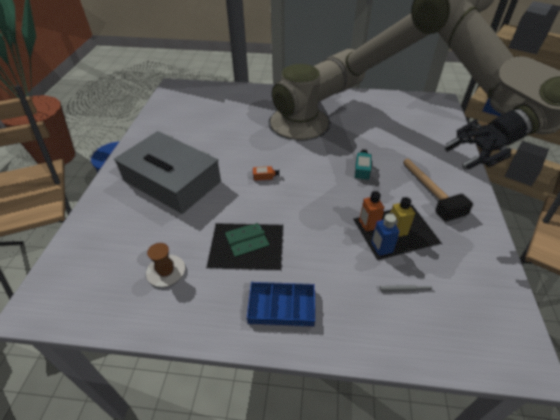

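The box is shut at (170,170). Yellow, orange and blue stand on the mat near (388,220), and everything else is where it was. The arm is clear, so I'll hand in.

```bash
python3 -c "
from rig import env
print(env.close_job())"
```

```text
the job is handed in; nothing more can be done
None
```

The job is handed in: the screwdriver is in the toolbox with the lid shut, and the yellow, orange and blue bottles stand upright on its mat; there was no white bottle on the table, and the hinge and other items looked unmoved in the last picture.

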